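# Put the sharp desk tools away, blades guarded

## Robot

A 6-joint arm with a two-finger parallel gripper is mounted at the origin on the work surface. World frame = base frame: x ahead of the robot, y to its left, z up, the work surface at z = 0. Lengths are in m, angles in rad, forces in N, time in s.
With the tool pointing down it reaches from about 0.425 to 0.95 m from the base axis. Payload 3.5 kg.
Tool frame: the origin (TCP) lies midway between the tips of the shut fingers; the grasp point (between the pads) lies 19 mm behind it (ctrl.pinch_z is the distance from the TCP to the grasp point, in m); z points along the fingers, y is the line along which they close (so a half turn about z gives the same grasp; the last joint's range is limited). The gripper opens to 85 mm and grips with 20 to 120 N. Pads are 22 mm wide; open, the fingers measure 114 mm over their backs; the gripper's body (76 mm by 85 mm) begins 54 mm behind the grasp point. The pads swing forward as they close: fully open they stand 13 mm farther back than shut.
Start: joints at [-1.397, 0.286, 1.577, -0, 1.279, -0.15], TCP at [0.215, -0.64, 0.231] pointing down, gripper open.
Joint ranges: [-2.77, 2.77], [-0.9, 2.22], [0.21, 2.48], [-1.53, 4.67], [0.24, 2.81], [-2.84, 2.84]. Speed limits (rad/s): [2.79, 2.79, 3.14, 3.14, 3.14, 3.14].

## Interface

Orientations are given as a unit quaternion [x, y, z, w].
In Python, from plant import get_state, viewer, sign_off, ctrl gives the robot as it stands. The module is installed in compiled form; this text tells all that it offers.
- The arm moves only by the shell command python3 -m handwheel 'ROWS' [FORCE]. ROWS is JSON, a list that holds one entry, the list of rows, each a list of 5 numbers: the finger opening in m, from 0 to 0.0854, then the shift along the tool's x, y, z in m, then the turn about the tool's z in degrees. In form: [[[claw, x, y, z, spin], ...]]. A call has 1 to 12 rows; each row shifts and turns the commanded pose from where the row before left it, along the tool's axes as they then stand; what a row does not reach is not made up. A row lasts 1/12 s, in which the tool goes at most 41.7 mm and 7.16 degrees, less where a joint would pass 70% of its speed; a pose out of reach is approached as far as the arm can. A call is refused whole if a number of a shift passes 0.0417 or a number of a turn 7.16, either way. A call with a gripper value outside its range is refused whole. The fingers move at their own pace and stop on an object; FORCE is the grip in N (left out, the last holds). Time passes only in rows, so rows that do not move let the fingers close. It gives the time, the measured TCP pose, the force, the opening and the grip force at its end, in the units of the state.
- get_state(): the state, without advancing time (a new reading comes with each control period).
- viewer.read_camera(name): name is "scene" or "top"; returns the picture (400x640x3 uint8, blue, green, red); there is no depth.
- viewer.camera_params(name): a dict with "fov_y" (degrees; the focal length in pixels is half the picture's height over the tangent of half this angle, whatever the lens; pixels are square), "cx", "cy" (the principal point, pixels), "xyz" and "attitude" of the camera in the world. Camera axes: x right, y up, looking along -z (the intrinsics and any distortion apply to the point x, -y, -z); pixel columns grow to the right and rows downward; lengths in m; the calibration is good to about 2 mm. A picture is of the moment at which its call begins. camera_params takes no time and is no camera call.
- sign_off(): hands the job in; it is judged then, once.
Trained networks look in the newest picture that a camera, given by its name, has taken for a name from the list of things; names that differ only in an ending like _2 or _b are one class to them, and where a whole thing is asked for, a point or a joint stands for the part that bears it (a point fixed in the world has none). Each returns a list of dicts, best first, with "confidence" (0 to 1); they miss things now and then, are a little off and sometimes report something else, mostly with a low value. They report only what shows in the picture. A call takes as long as a camera call. They do not tell look-alikes from the thing itself.
- viewer.look_for(camera, name): "extent" ([left, top, width, height] as shares, 0 to 1, of the picture: columns of its width, rows of its height, round what is visible of it).
- viewer.outline_of(camera, name): "mask" (400x640 bool, what is visible of it) and "extent" ([left, top, width, height] as shares, 0 to 1, of the picture: columns of its width, rows of its height, round what is visible of it).
- viewer.pinpoint(camera, name): "xy" ([column, row] as shares, 0 to 1, of the picture: columns of its width, rows of its height: a listed point, or the origin of a listed thing).
The state is a dict: "time": time; "qpos": joint angles; "dq": joint speeds; "joint_efforts": joint torques, N m; "eef_pos": TCP position; "tcp_rot": TCP orientation; "contact_force": force on the tool from outside, world axes, zero at the start; "wrist_torque": the same for the moment, N m; "opening": opening from 0.0 (shut) to 1.0 (fully open); "finger_force": force on a finger pad.
Only numpy, scipy, OpenCV 4.12 (cv2) and the standard library are available. Lean on these libraries where they do the work, as an engineer would, in place of code of your own. Each camera call takes 0.05 s, during which the arm holds its last target. There are 200 camera calls.

## Task

Three or four sharp tools (out of letter opener, cutter, scissors and awl) lie in the lower letter tray with only their blades sticking out. First draw them all out and lay them flat on the desk pad, so that all lie there together and your hand is off them. Then, regripping each at its other end, put it blade first under the clear guard of the sloped rest, one tool to a lane, pushed in until the tip is fully home against the stop, with the handle lying flat on the ramp; leave the other things on the desk where they are.

Things in the scene. Friction and masses are not known exactly. Their poses are not given: they have to be found in the camera images.
- opener_mid (a point): letter opener with a dark wood handle and a slender brass blade, 200 mm long, about 80 g; absent in some starts. Front half blade, rear half handle. Own axes: x runs along it to the blade tip, z up as it lies flat. This point: centre of its length, half-way up (9 mm above its underside)
- opener_tip (a point): blade tip of the opener, 100 mm ahead of its centre along its x. The blade is 5 mm thick, 16 mm wide over its rear 75 mm and narrower towards the tip, and sits half-way up the handle's height
- opener_handle (a point): a good place to grip the opener's handle across its width, 55 mm behind the centre, half-way up. The handle is 20 mm wide here and 18 mm high.
- cutter_mid (a point): snap-off cutter with a grey plastic handle, thumb slide and broad steel blade, 200 mm long, about 80 g; absent in some starts. Front half blade, rear half handle. Own axes: x runs along it to the blade tip, z up as it lies flat. This point: centre of its length, half-way up (9 mm above its underside)
- cutter_tip (a point): blade tip of the cutter, 100 mm ahead of its centre along its x. The blade is 5 mm thick, 18 mm wide over its rear 75 mm and narrower towards the tip, and sits half-way up the handle's height
- cutter_handle (a point): a good place to grip the cutter's handle across its width, 55 mm behind the centre, half-way up. The handle is 24 mm wide here and 18 mm high.
- scissors_mid (a point): closed pair of scissors with two black finger loops, 200 mm long, about 80 g; absent in some starts. Front half blade, rear half handle. Own axes: x runs along it to the blade tip, z up as it lies flat. This point: centre of its length, half-way up (7 mm above its underside)
- scissors_tip (a point): blade tip of the scissors, 100 mm ahead of its centre along its x. The blade is 5 mm thick, 18 mm wide over its rear 75 mm and narrower towards the tip, and sits half-way up the handle's height
- scissors_handle (a point): a good place to grip the scissors's handle across its width, 70 mm behind the centre, half-way up. The handle is 50 mm wide here and 14 mm high. The two loops side by side form the rear 60 mm of the handle; a 22 mm wide neck joins them to the blades
- awl_mid (a point): paper awl: thick light wood handle and a thin round steel spike, 200 mm long, about 80 g; absent in some starts. Front half spike (its blade), rear half handle. Own axes: x runs along it to the point, z up as it lies flat. This point: centre of its length, half-way up (10 mm above its underside)
- awl_tip (a point): point of the awl, 100 mm ahead of its centre along its x. The spike is 9 mm thick over its rear 75 mm, tapers to the point, and sits half-way up the handle's height
- awl_handle (a point): a good place to grip the awl's handle across its width, 60 mm behind the centre, half-way up. The handle is 26 mm wide here and 20 mm high; it does not roll
- tray: fixed black two-tier letter tray, 240 mm deep (x), 300 mm wide (y), a book on top. Origin on the desk under its centre. Its open front, x = -120 mm in its frame, faces roughly to the robot. Lower tier's surface 22 mm, upper tier's underside 94 mm above the desk; both end at the front
- tray_front (a point): middle of the lower tier's front edge, on its surface; axes as the tray's. The tools lie side by side on the lower tier, blades sticking 80 to 90 mm out of the front in the air, handles under the upper tier. No lip at the front; posts and side walls at y = -150 and +150 mm
- pad: fixed brown cork desk pad lying flat, 300 mm (x) by 240 mm (y), 3 mm thick, between tray and rest. Origin on the desk under its centre.
- rest: fixed plywood rest for bladed tools, 280 mm wide (y), origin on the desk under its middle. A plain ramp 205 mm long falls at 25 degrees towards the rest's front (-x, roughly towards the robot): from 105 mm above the desk at its far end to 18 mm at its low front end, x = -100 mm in its frame. Friction holds tools on it: they do not slide down
- rest_guard (a point): middle of the upper edge of the clear guard, the sheet over the lowest 95 mm of the ramp; its underside is 28 mm and its top 31 mm above the ramp (square to it). Under it wooden blocks leave four straight lanes, each 36 mm wide, open up-slope, shut by a stop wall at the low end. Above the guard the ramp is open and flat
- rest_stop (a point): middle of the foot of the stop wall, on the ramp surface at its low end; axes as the rest's. The middles of the four lanes are at y = +105, +35, -35 and -105 mm in the rest's frame, all shut by this wall
- mug: bystander: white mug, 82 mm wide, 95 mm high, origin under its centre
- stapler: bystander: black stapler 140 by 36 by 53 mm, origin under its centre
- notes: bystander: block of note paper 76 by 76 by 30 mm, origin under its centre
- marker: bystander: marker pen, 130 mm long, 17 mm thick, lying, origin under its centre
- dispenser: bystander: tape dispenser 150 by 55 by 81 mm, origin under its centre
Things that resemble listed ones, but are neither listed nor needed, are in the scene too. What is shaped like the part that bears cutter_mid but turquoise is not meant.

How it is judged:
On the way:
1. all the tools that are present lie flat on the desk pad together, let go (x of opener_mid in the frame of pad between -0.15 and 0.15 m and y of opener_mid in the frame of pad between -0.12 and 0.12 m and height (world z) of each of opener_mid, cutter_mid, scissors_mid, awl_mid below 0.03 m and angle between opener_mid's own x axis and vertical between 1.42 and 1.72 rad and x of cutter_mid in the frame of pad between -0.15 and 0.15 m and y of cutter_mid in the frame of pad between -0.12 and 0.12 m and angle between cutter_mid's own x axis and vertical between 1.42 and 1.72 rad and x of scissors_mid in the frame of pad between -0.15 and 0.15 m and y of scissors_mid in the frame of pad between -0.12 and 0.12 m and angle between scissors_mid's own x axis and vertical between 1.42 and 1.72 rad and x of awl_mid in the frame of pad between -0.15 and 0.15 m and y of awl_mid in the frame of pad between -0.12 and 0.12 m and angle between awl_mid's own x axis and vertical between 1.42 and 1.72 rad and contact force between the fingers and anything else below 0.2 N), for 0.2 s.
At the end, for the whole second after the job is handed in: every tool present lies on the rest's ramp (its axis within about 6 degrees of the 25 degree slope, tip downhill), blade under the guard, tip within about 15 mm of the stop, one tool to a lane (tips more than 35 mm apart) (x of opener_tip in the frame of rest between -0.118 and -0.088 m and y of opener_tip in the frame of rest between -0.13 and 0.13 m and z of opener_tip in the frame of rest between 0.014 and 0.046 m and angle between opener_mid's own x axis and vertical between 1.9 and 2.12 rad and x of cutter_tip in the frame of rest between -0.118 and -0.088 m and y of cutter_tip in the frame of rest between -0.13 and 0.13 m and z of cutter_tip in the frame of rest between 0.014 and 0.046 m and angle between cutter_mid's own x axis and vertical between 1.9 and 2.12 rad and x of scissors_tip in the frame of rest between -0.118 and -0.088 m and y of scissors_tip in the frame of rest between -0.13 and 0.13 m and z of scissors_tip in the frame of rest between 0.014 and 0.046 m and angle between scissors_mid's own x axis and vertical between 1.9 and 2.12 rad and x of awl_tip in the frame of rest between -0.118 and -0.088 m and y of awl_tip in the frame of rest between -0.13 and 0.13 m and z of awl_tip in the frame of rest between 0.014 and 0.046 m and angle between awl_mid's own x axis and vertical between 1.9 and 2.12 rad and distance between opener_tip and cutter_tip above 0.035 m and distance between each of opener_tip, cutter_tip and scissors_tip above 0.035 m and distance between each of opener_tip, cutter_tip, scissors_tip and awl_tip above 0.035 m); the robot touches nothing.
It fails at once if one of the bystanders is shoved more than 6 cm from its place (distance of any of mug, stapler, notes, marker, dispenser from where it was at the start of the episode above 0.06 m).
Of opener, cutter, scissors, awl only 3 to 4 are there at a start; the rules pass over those that are not, and their reading is None.
At some moment in a run one of opener, cutter, scissors, awl may be knocked a few centimetres aside while the robot is not near it.
Once in a run the grip may slacken for a moment while it holds something.
It also fails if it takes over 210 s, if anything falls off the work surface, if the arm or the gripper's body presses on something with over 40 N, if the wrist force passes 120 N, or if a joint passes its speed limit or range.

## Working session

There is one attempt and no reset: what is moved stays moved. The work goes in short steps, Python scripts to look and compute and a shell command to move; the robot and the scene stay as the last step left them, time stands still between calls to the robot, and variables do not carry over. Pictures are saved under pics/ and viewed, at most 14 in all, crops included, and the job is handed in when it is done.

```bash
mkdir -p pics
cat > h.py <<'E'
import numpy as np, cv2
from scipy.spatial.transform import Rotation as R
from plant import get_state, viewer, sign_off, ctrl
def cam(n):
    p=viewer.camera_params(n); f=200/np.tan(np.radians(p['fov_y'])/2)
    a=np.array(p['attitude'],float)
    Rm=R.from_quat(a).as_matrix() if a.size==4 else a.reshape(3,3)
    return p,f,Rm,np.array(p['xyz'])
def px2w(n,uv,z):
    p,f,Rm,c=cam(n); uv=np.atleast_2d(uv).astype(float)
    k=p.get('distortion',None)
    d=np.c_[(uv[:,0]-p['cx'])/f,-(uv[:,1]-p['cy'])/f,-np.ones(len(uv))]@Rm.T
    return c+d*((z-c[2])/d[:,2])[:,None]
def w2px(n,P):
    p,f,Rm,c=cam(n); q=(np.atleast_2d(P)-c)@Rm
    return np.c_[p['cx']-f*q[:,0]/q[:,2],p['cy']+f*q[:,1]/q[:,2]]
def pin(n,name): return [(round(d['confidence'],2),d['xy'][0]*640,d['xy'][1]*400) for d in viewer.pinpoint(n,name)]
E
python3 - <<'E'
from h import *
for n in('scene','top'):
    print(viewer.camera_params(n)); cv2.imwrite(f'pics/{n}0.png',viewer.read_camera(n))
print(get_state(),ctrl.pinch_z,[a for a in dir(ctrl) if a[0]!='_'])
E
```

```text
{'fov_y': 47.252301082190876, 'cx': 317.50321068680495, 'cy': 196.69012283523574, 'xyz': array([ 1.04233725, -0.32773708,  1.16834422]), 'attitude': array([0.22681536, 0.1116783 , 0.41852725, 0.87230597])}
{'fov_y': 50.936101742607136, 'cx': 318.4780673342033, 'cy': 199.5425686292699, 'xyz': array([0.48275867, 0.07539297, 1.10203712]), 'attitude': array([-0.01225396,  0.02971123,  0.70751726, -0.70596488])}
{'time': 0.1, 'qpos': array([-1.39701873e+00,  2.87159103e-01,  1.57807950e+00,  1.45079134e-05,
        1.27863164e+00, -1.50006553e-01]), 'dq': array([ 0.00090561, -0.00261637, -0.00350971,  0.00107657, -0.00074778,
        0.00022461]), 'joint_efforts': array([ 2.81664798e-04, -4.07298625e+01, -2.93699187e+01, -1.38449163e-04,
        3.38605794e-03, -1.79056565e-05]), 'eef_pos': array([ 0.21467392, -0.63929693,  0.23000435]), 'tcp_rot': array([ 9.86923773e-01,  1.61183653e-01, -6.59117434e-06, -1.13879711e-03]), 'contact_force': array([-0.11739963, -0.40193802,  0.2661807 ]), 'wrist_torque': array([ 0.01488004, -0.00884176,  0.06839676]), 'finger_force': 0.0, 'opening': 1.0004241588617175} 0.0187 ['Unreachable', 'pinch_z']
```

View pics/top0.png

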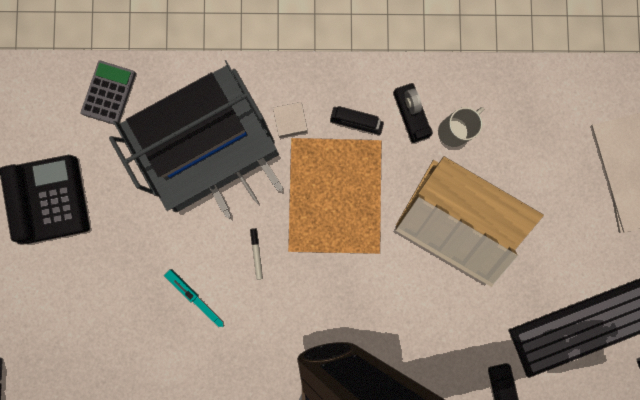

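View pics/scene0.png

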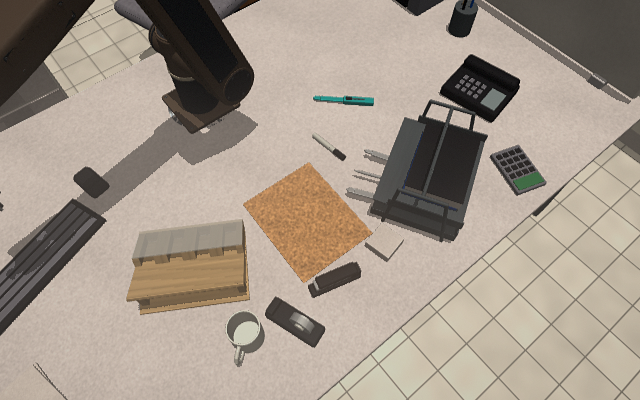

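Run:
```python
from h import *
H=dict(tray=0,tray_front=.022,pad=0,rest=0,rest_guard=.09,rest_stop=.018)
for t in('opener','cutter','scissors','awl'):
    H[t+'_tip']=.031; H[t+'_mid']=.031
for k,z in H.items():
    for n in('top','scene'):
        r=pin(n,k)[:3]
        print(k,n,[(c,round(u),round(v),px2w(n,(u,v),z)[0,:2].round(3)) for c,u,v in r])
im=viewer.read_camera('top')
cv2.imwrite('pics/c1.png',cv2.resize(im[150:230,190:310],None,fx=6.6,fy=6.6,interpolation=cv2.INTER_CUBIC))
im=viewer.read_camera('scene')
cv2.imwrite('pics/c2.png',cv2.resize(im[130:220,320:440],None,fx=6.6,fy=6.6,interpolation=cv2.INTER_CUBIC))
```

```text
tray top [(0.89, 206, 144, array([0.694, 0.343])), (0.42, 291, 124, array([0.748, 0.12 ]))]
tray scene [(0.68, 421, 183, array([0.684, 0.345]))]
tray_front top [(0.96, 229, 183, array([0.589, 0.278]))]
tray_front scene [(0.23, 191, 238, array([ 0.422, -0.281]))]
pad top [(0.58, 334, 194, array([0.564, 0.007])), (0.41, 227, 217, array([0.502, 0.288])), (0.38, 229, 182, array([0.594, 0.283]))]
pad scene [(0.87, 307, 221, array([0.571, 0.004]))]
rest top [(0.58, 461, 216, array([ 0.504, -0.329]))]
rest scene [(0.68, 194, 276, array([ 0.509, -0.333])), (0.44, 397, 159, array([0.578, 0.349]))]
rest_guard top [(0.92, 469, 226, array([ 0.478, -0.316]))]
rest_guard scene [(0.9, 188, 252, array([ 0.487, -0.311])), (0.2, 352, 171, array([0.562, 0.173]))]
rest_stop top [(0.94, 446, 250, array([ 0.415, -0.281]))]
rest_stop scene [(0.88, 190, 236, array([ 0.411, -0.28 ]))]
opener_tip top []
opener_tip scene [(0.6, 298, 322, array([ 0.788, -0.192]))]
opener_mid top [(0.33, 254, 250, array([0.419, 0.213]))]
opener_mid scene []
cutter_tip top [(0.91, 223, 328, array([0.225, 0.288])), (0.69, 280, 189
[... 246 characters left out ...]
.61, 342, 100, array([0.309, 0.353])), (0.54, 382, 197, array([0.658, 0.208]))]
scissors_tip top [(0.68, 229, 216, array([0.505, 0.277]))]
scissors_tip scene [(0.47, 363, 152, array([0.505, 0.271]))]
scissors_mid top [(0.78, 208, 185, array([0.583, 0.329])), (0.64, 277, 192, array([0.567, 0.154])), (0.47, 255, 202, array([0.54, 0.21]))]
scissors_mid scene [(0.56, 399, 158, array([0.59 , 0.339]))]
awl_tip top [(0.68, 257, 205, array([0.533, 0.206])), (0.6, 332, 197, array([0.553, 0.014]))]
awl_tip scene [(0.61, 354, 169, array([0.536, 0.207]))]
awl_mid top [(0.41, 238, 169, array([0.624, 0.255]))]
awl_mid scene [(0.73, 364, 147, array([0.494, 0.284])), (0.65, 386, 180, array([0.623, 0.255]))]
```

View pics/c1.png

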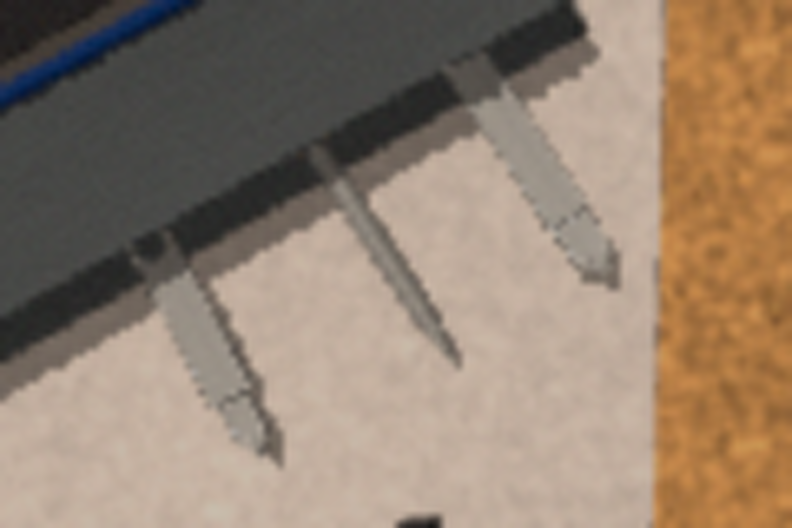

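View pics/c2.png

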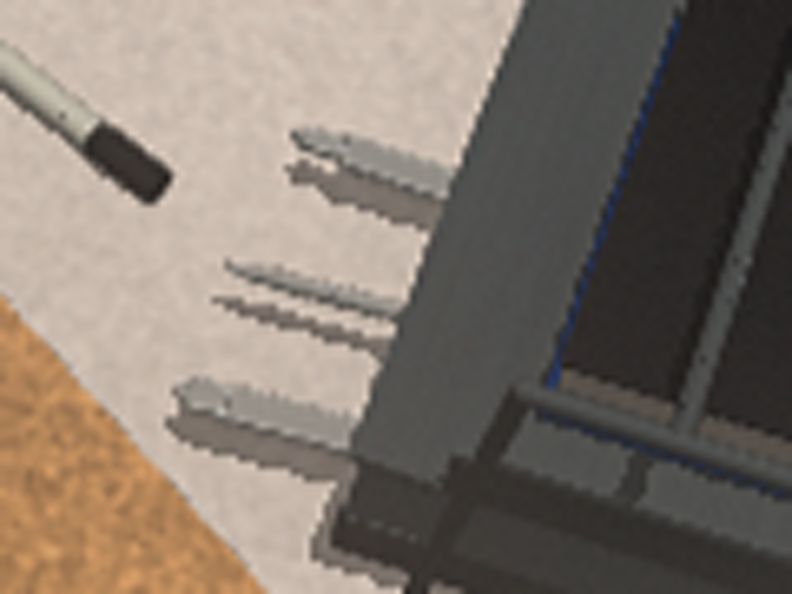

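```bash
cat >> h.py <<'E'
def stat():
    s=get_state(); M=R.from_quat(s['tcp_rot']).as_matrix()
    H=np.degrees(np.arctan2(M[1,0],M[0,0])); return s,M,H
def go(P,Hd):
    """print spin needed, and tool-frame shift (after spin) in mm"""
    s,M,H=stat(); d=np.array(P)-s['eef_pos']; a=np.radians(Hd)
    sp=(H-Hd+180)%360-180
    X=[np.cos(a),np.sin(a),0];Y=[np.sin(a),-np.cos(a),0]
    print('H %.1f spin %.1f shift mm'%(H,sp),(np.array([d@X,d@Y,-d[2]])*1000).round(1),'at',s['eef_pos'].round(4),'t',round(s['time'],1))
E
python3 - <<'E'
from h import *
for t in('cutter','scissors','awl'):
  for n in('top','scene'):
    for d in viewer.outline_of(n,t+'_tip')[:3]:
        v,u=np.nonzero(d['mask'])
        if len(u)<5: continue
        W=px2w(n,np.c_[u,v],.031)[:,:2]; c=W.mean(0); e=np.linalg.svd(W-c,full_matrices=False)[2][0]
        e=e*np.sign(e[0]); p=(W-c)@e
        print(t,n,round(d['confidence'],2),len(u),'px',u.mean().round(),v.mean().round(),'c',c.round(3),'yaw',np.degrees(np.arctan2(e[1],e[0])).round(1),'tip',(c+e*p.min()).round(4),'len',np.ptp(p).round(3))
for n,uvs in(('top',dict(sc=(232.4,219.7),aw=(259.7,205.3),cu=(283.2,193.2))),('scene',dict(sc=(364.2,150.5),aw=(354.1,169.7),cu=(346.5,189.1)))):
    for k,uv in uvs.items(): print(n,k,px2w(n,uv,.031)[0].round(4))
a=px2w('top',[(443,157),(543,214)],.105); d=a[1]-a[0]; print('rest edge',a.round(3),np.linalg.norm(d),np.degrees(np.arctan2(d[1],d[0]))+90)
a=px2w('top',[(291,138.5),(381.5,139.5),(381.5,253.5),(289,252.5)],.003); print('pad',a.round(3),a.mean(0))
E
```

```text
cutter top 0.67 689 px 191.0 295.0 c [0.307 0.369] yaw 45.9 tip [0.2331 0.293 ] len 0.192
cutter top 0.52 225 px 269.0 173.0 c [0.614 0.174] yaw 33.7 tip [0.5734 0.1472] len 0.093
cutter scene 0.89 360 px 349.0 100.0 c [0.324 0.371] yaw 45.9 tip [0.244  0.2885] len 0.192
cutter scene 0.55 140 px 361.0 192.0 c [0.608 0.172] yaw 35.6 tip [0.5759 0.1493] len 0.075
scissors top 0.49 229 px 220.0 200.0 c [0.546 0.3  ] yaw 28.1 tip [0.502  0.2767] len 0.093
scissors scene 0.56 140 px 378.0 154.0 c [0.541 0.299] yaw 27.8 tip [0.5067 0.2807] len 0.071
awl top 0.42 72 px 245.0 184.0 c [0.587 0.236] yaw 33.0 tip [0.5526 0.2139] len 0.077
awl scene 0.42 57 px 364.0 173.0 c [0.563 0.223] yaw 33.2 tip [0.5431 0.2102] len 0.051
top sc [0.4955 0.2673 0.031 ]
top aw [0.5319 0.1985 0.031 ]
top cu [0.5627 0.1389 0.031 ]
scene sc [0.5042 0.2763 0.031 ]
scene aw [0.5371 0.2074 0.031 ]
scene cu [0.5734 0.147  0.031 ]
rest edge [[ 0.644 -0.25   0.105]
 [ 0.506 -0.49   0.105]] 0.27649682687567406 -29.933488144966546
pad [[ 0.71   0.12   0.003]
 [ 0.708 -0.12   0.003]
 [ 0.407 -0.116  0.003]
 [ 0.41   0.125  0.003]] [0.55852447 0.00240392 0.003     ]
```

Run:
```python
from h import *
go((.6014,.1665,.14),34)
```

```text
H 18.6 spin -15.4 shift mm [ 771.4 -452.3   91.3] at [ 0.2148 -0.6399  0.2313] t 1.9
```

```bash
python3 -m handwheel '[[[0.05,0,0,0,-5.13],[0.05,0,0,0,-5.13],[0.05,0,0,0,-5.13],[0.05,0.034,-0.02,0,0],[0.05,0.034,-0.02,0,0],[0.05,0.034,-0.02,0,0],[0.05,0.034,-0.02,0,0],[0.05,0.034,-0.02,0,0],[0.05,0.034,-0.02,0,0],[0.05,0.034,-0.02,0,0],[0.05,0.034,-0.02,0,0],[0.05,0.034,-0.02,0,0]]]'
python3 -m handwheel '[[[0.05,0.034,-0.02,0,0],[0.05,0.034,-0.02,0,0],[0.05,0.034,-0.02,0,0],[0.05,0.034,-0.02,0,0],[0.05,0.034,-0.02,0,0],[0.05,0.034,-0.02,0,0],[0.05,0.034,-0.02,0,0],[0.05,0.034,-0.02,0,0],[0.05,0.034,-0.02,0,0],[0.05,0.034,-0.02,0,0],[0.05,0.034,-0.02,0,0],[0.05,0.034,-0.02,0,0]]]'
python3 - <<'E'
from h import *
go((.6014,.1665,.14),34)
E
```

```text
time: 2.9
eef_pos: [0.3686, -0.318, 0.2316]
tcp_rot: [0.957, 0.292, 0.0, 0.0]
contact_force: [0.4, -1.1, 0.0]
opening: 0.582
finger_force: 0.0
time: 3.9
eef_pos: [0.5732, 0.1093, 0.2316]
tcp_rot: [0.956, 0.292, 0.0, 0.0]
contact_force: [0.6, -0.1, 1.1]
opening: 0.584
finger_force: 0.0
H 34.0 spin -0.0 shift mm [ 55.4 -31.6  91.6] at [0.5732 0.1093 0.2316] t 3.9
```

```bash
python3 -m handwheel '[[[0.05,0.02,-0.012,0.03,0],[0.05,0,0,0.03,0],[0.05,0,0,0.03,0],[0.05,0,0,0,0],[0.05,0,0,0,0]]]'
python3 - <<'E'
from h import *
go((.6014,.1665,.024),34)
E
```

```text
time: 4.32
eef_pos: [0.5811, 0.1284, 0.1395]
tcp_rot: [0.956, 0.292, -0.002, -0.001]
contact_force: [-0.2, -0.3, 0.8]
opening: 0.583
finger_force: 0.0
H 34.0 spin -0.0 shift mm [ 38.2 -20.3 115.5] at [0.5811 0.1284 0.1395] t 4.3
```

```bash
python3 -m handwheel '[[[0.05,0.038,-0.0105,0,0],[0.05,0,-0.0105,0.03,0],[0.05,0,0,0.03,0],[0.05,0,0,0.03,0],[0.05,0,0,0.025,0],[0.05,0,0,0,0]]]'
python3 - <<'E'
from h import *
go((.6014,.1665,.024),34)
im=viewer.read_camera('scene')
cv2.imwrite('pics/g1.png',cv2.resize(im[110:230,300:460],None,fx=5,fy=5,interpolation=cv2.INTER_CUBIC))
E
```

```text
time: 4.82
eef_pos: [0.6001, 0.1663, 0.0234]
tcp_rot: [0.957, 0.292, -0.003, -0.001]
contact_force: [-1.2, 0.6, -0.6]
opening: 0.583
finger_force: 0.0
H 33.9 spin -0.1 shift mm [ 1.2  0.5 -0.6] at [0.6001 0.1663 0.0234] t 4.8
```

View pics/g1.png

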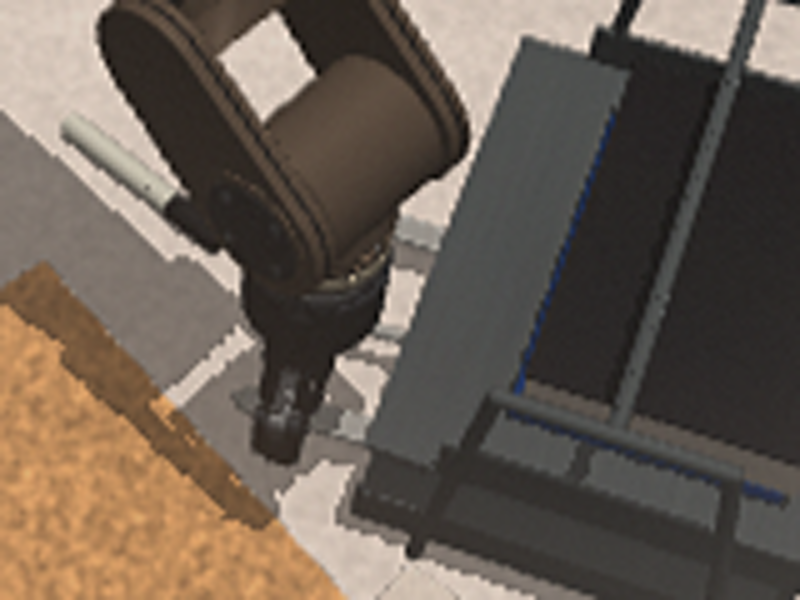

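```bash
python3 -m handwheel '[[[0.0,0,0,0,0],[0.0,0,0,0,0],[0.0,0,0,0,0],[0.0,0,0,0,0],[0.0,0,0,0,0],[0.0,0,0,0,0]]]' 80
python3 -m handwheel '[[[0,-0.01,0,0,0],[0,-0.02,0,-0.004,0],[0,-0.02,0,-0.006,0],[0,-0.02,0,-0.006,0],[0,-0.02,0,-0.006,0],[0,-0.02,0,-0.006,0],[0,-0.02,0,-0.006,0],[0,0,0,0,0]]]'
python3 - <<'E'
from h import *
go((.493,-.085,.05),0)
for n in('top','scene'):
    viewer.read_camera(n)
    for k in('cutter_tip','cutter_mid','cutter_handle'): print(n,k,[(c,px2w(n,(u,v),.06)[0,:2].round(3)) for c,u,v in pin(n,k)[:3]])
E
```

```text
time: 5.37
eef_pos: [0.6043, 0.1671, 0.0283]
tcp_rot: [0.956, 0.292, 0.003, 0.0]
contact_force: [1.6, 0.9, 2.3]
opening: 0.163
finger_force: 78.3
time: 6.03
eef_pos: [0.4898, 0.0932, 0.0592]
tcp_rot: [0.957, 0.292, -0.003, -0.001]
contact_force: [-0.1, 0.7, -0.8]
opening: 0.165
finger_force: 78.2
H 33.9 spin 33.9 shift mm [  3.2 178.2   9.2] at [0.4898 0.0932 0.0592] t 6.0
top cutter_tip [(0.85, array([0.241, 0.281]))]
top cutter_mid [(0.74, array([0.3  , 0.348])), (0.67, array([0.539, 0.128])), (0.25, array([0.556, 0.01 ]))]
top cutter_handle [(0.94, array([0.348, 0.389])), (0.54, array([0.581, 0.163])), (0.53, array([ 0.504, -0.3  ]))]
scene cutter_tip []
scene cutter_mid [(0.62, array([0.544, 0.146])), (0.55, array([0.32 , 0.343]))]
scene cutter_handle [(0.72, array([0.591, 0.16 ])), (0.52, array([0.362, 0.376]))]
```

```bash
python3 -m handwheel '[[[0,-0.01,0,-0.02,0],[0,0,0,0,6.78],[0,0,0,0,6.78],[0,0,0,0,6.78],[0,0,0,0,6.78],[0,0,0,0,6.78],[0,0,0.03,0,0],[0,0,0.03,0,0],[0,0,0.03,0,0],[0,0,0.03,0,0],[0,0,0.025,0,0],[0,0,0.025,0,0]]]'
python3 -m handwheel '[[[0,0,0.004,0,0],[0,0,0,0,0]]]'
python3 - <<'E'
from h import *
go((.493,-.085,.006),0)
for n in('top','scene'):
    viewer.read_camera(n)
    for k in('cutter_tip','cutter_mid','cutter_handle'): print(n,k,[(c,px2w(n,(u,v),.085)[0,:2].round(3)) for c,u,v in pin(n,k)[:3]])
cv2.imwrite('pics/p1.png',viewer.read_camera('scene')[100:350,150:450])
E
```

```text
time: 7.43
eef_pos: [0.4864, -0.0825, 0.0802]
tcp_rot: [1.0, 0.0, -0.0, -0.0]
contact_force: [0.7, -0.4, 0.1]
opening: 0.162
finger_force: 78.4
time: 7.6
eef_pos: [0.4866, -0.0863, 0.0803]
tcp_rot: [1.0, -0.001, -0.0, -0.0]
contact_force: [-0.1, 1.3, -1.3]
opening: 0.164
finger_force: 78.4
H -0.1 spin -0.1 shift mm [ 6.4 -1.3 74.3] at [ 0.4866 -0.0863  0.0803] t 7.6
top cutter_tip [(0.9, array([0.248, 0.274]))]
top cutter_mid [(0.74, array([0.302, 0.345])), (0.66, array([ 0.546, -0.077]))]
top cutter_handle [(0.98, array([0.347, 0.383])), (0.84, array([ 0.599, -0.083]))]
scene cutter_tip [(0.96, array([0.286, 0.242])), (0.93, array([ 0.44 , -0.076]))]
scene cutter_mid [(0.77, array([ 0.553, -0.072])), (0.62, array([0.341, 0.323]))]
scene cutter_handle [(0.86, array([0.376, 0.362])), (0.63, array([ 0.593, -0.081]))]
```

View pics/p1.png

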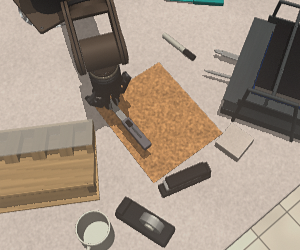

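```bash
python3 -m handwheel '[[[0,0.006,-0.001,0.03,0],[0,0,0,0.02,0],[0,0,0,0.012,0],[0,0,0,0.006,0],[0,0,0,0,0]]]'
python3 -m handwheel '[[[0,0,0,0.003,0],[0,0,0,0,0]]]'
```

```text
time: 8.47
eef_pos: [0.4915, -0.0837, 0.0113]
tcp_rot: [1.0, 0.0, -0.001, -0.001]
contact_force: [-0.6, 1.6, 1.1]
opening: 0.163
finger_force: 78.7
time: 8.63
eef_pos: [0.4933, -0.0845, 0.0104]
tcp_rot: [1.0, 0.0, 0.001, 0.0]
contact_force: [-0.4, -0.1, 2.7]
opening: 0.163
finger_force: 78.9
```

```bash
python3 -m handwheel '[[[0,0,0,0.002,0],[0,0,0,0.001,0],[0,0,0,0,0]]]'
python3 -m handwheel '[[[0.04,0,0,0,0],[0.04,0,0,0,0],[0.04,0,0,0,0],[0.04,0,0,0,0]]]'
python3 -m handwheel '[[[0.04,0,0,-0.03,0],[0.05,0,0,-0.03,0],[0.05,0,0,-0.03,0],[0.05,-0.02,-0.04,0,0],[0.05,-0.02,-0.04,0,0],[0.05,0,-0.04,0,0],[0.05,0,-0.04,0,0],[0.05,0,-0.04,0,0]]]'
python3 - <<'E'
from h import *
for n in('top','scene'):
    viewer.read_camera(n)
    for k in('cutter_tip','cutter_mid','cutter_handle'): print(n,k,[(c,px2w(n,(u,v),.012)[0,:2].round(3)) for c,u,v in pin(n,k)[:3]])
    for k in('awl_tip','awl_mid','scissors_tip','scissors_mid'): print(n,k,[(c,px2w(n,(u,v),.031)[0,:2].round(3)) for c,u,v in pin(n,k)[:3]])
g=np.radians(33); c=np.array([.534,.2065])+.033*np.array([np.cos(g),np.sin(g)])
go((*c,.026),33)
E
```

```text
time: 8.88
eef_pos: [0.4933, -0.0846, 0.0075]
tcp_rot: [1.0, 0.0, 0.001, 0.0]
contact_force: [-1.9, 0.6, 5.8]
opening: 0.165
finger_force: 79.0
time: 9.22
eef_pos: [0.4922, -0.0842, 0.0062]
tcp_rot: [1.0, 0.0, 0.0, 0.0]
contact_force: [-1.1, -1.0, -0.7]
opening: 0.466
finger_force: 0.0
time: 9.88
eef_pos: [0.4543, 0.1119, 0.0965]
tcp_rot: [1.0, -0.0, 0.0, -0.0]
contact_force: [1.5, -0.5, -0.1]
opening: 0.584
finger_force: 0.0
top cutter_tip [(0.76, array([0.222, 0.29 ]))]
top cutter_mid [(0.67, array([ 0.552, -0.088])), (0.56, array([0.292, 0.369])), (0.33, array([0.583, 0.328]))]
top cutter_handle [(0.88, array([0.333, 0.394])), (0.78, array([ 0.603, -0.079])), (0.27, array([ 0.445, -0.079]))]
top awl_tip [(0.52, array([0.544, 0.205]))]
top awl_mid [(0.64, array([0.622, 0.253]))]
top scissors_tip [(0.78, array([0.503, 0.282])), (0.68, array([0.532, 0.203]))]
top scissors_mid [(0.55, array([0.589, 0.327]))]
scene cutter_tip [(0.74, array([ 0.446, -0.087]))]
scene cutter_mid [(0.75, array([0.29 , 0.367])), (0.56, array([ 0.56 , -0.078])), (0.49, array([0.697, 0.348]))]
scene cutter_handle [(0.92, array([ 0.601, -0.084])), (0.82, array([0.319, 0.412]))]
scene awl_tip [(0.51, array([0.541, 0.202])), (0.38, array([ 0.566, -0.087]))]
scene awl_mid [(0.62, array([0.614, 0.255]))]
scene scissors_tip [(0.4, array([0.496, 0.275]))]
scene scissors_mid [(0.42, array([0.583, 0.329]))]
H 0.0 spin -33.0 shift mm [151.9 -37.9  70.3] at [0.4549 0.11   0.0963] t 10.7
```

```bash
python3 -m handwheel '[[[0.05,0,0,0,-6.6],[0.05,0,0,0,-6.6],[0.05,0,0,0,-6.6],[0.05,0,0,0,-6.6],[0.05,0,0,0,-6.6],[0.05,0.038,-0.009,0,0],[0.05,0.038,-0.009,0,0],[0.05,0.038,-0.009,0,0],[0.05,0.038,-0.009,0,0],[0.05,0,0,0.02,0],[0.05,0,0,0,0]]]'
python3 - <<'E'
from h import *
go((.565,.2235,.025),33)
E
```

```text
time: 11.6
eef_pos: [0.5618, 0.2242, 0.0734]
tcp_rot: [0.958, 0.285, -0.002, -0.0]
contact_force: [-1.2, -1.0, -1.2]
opening: 0.588
finger_force: 0.0
H 33.2 spin 0.2 shift mm [ 2.3  2.4 48.4] at [0.5618 0.2242 0.0734] t 11.6
```

```bash
python3 -m handwheel '[[[0.05,0.002,0.002,0.02,0],[0.05,0,0,0.02,0],[0.05,0,0,0.008,0],[0.05,0,0,0,0],[0,0,0,0,0],[0,0,0,0,0],[0,0,0,0,0],[0,0,0,0,0],[0,0,0,0,0],[0,0,0,0,0],[0,0,0,0,0]]]' 80
python3 -m handwheel '[[[0,-0.01,0,0,0],[0,-0.02,0,-0.004,0],[0,-0.02,0,-0.006,0],[0,-0.02,0,-0.006,0],[0,-0.02,0,-0.006,0],[0,-0.02,0,-0.006,0],[0,-0.02,0,-0.006,0],[0,-0.012,0,-0.02,0],[0,0,0,0,0]]]'
python3 - <<'E'
from h import *
for n in('top','scene'):
    viewer.read_camera(n)
    for k in('awl_tip','awl_mid','awl_handle'): print(n,k,[(c,px2w(n,(u,v),.085)[0,:2].round(3)) for c,u,v in pin(n,k)[:3]])
go((.493,-.0,.05),0)
E
```

```text
time: 12.52
eef_pos: [0.5662, 0.2229, 0.0291]
tcp_rot: [0.959, 0.284, 0.001, 0.0]
contact_force: [0.8, -0.6, 1.1]
opening: 0.068
finger_force: 80.3
time: 13.27
eef_pos: [0.4448, 0.1446, 0.0837]
tcp_rot: [0.959, 0.284, 0.0, 0.0]
contact_force: [1.2, 0.6, 0.5]
opening: 0.073
finger_force: 80.1
top awl_tip []
top awl_mid [(0.58, array([0.502, 0.174])), (0.36, array([ 0.459, -0.074]))]
top awl_handle [(0.83, array([0.546, 0.219]))]
scene awl_tip []
scene awl_mid [(0.7, array([0.5  , 0.178]))]
scene awl_handle []
H 33.1 spin 33.1 shift mm [ 46.8 145.5  31.5] at [0.4462 0.1455 0.0815] t 13.7
```

```bash
python3 -m handwheel '[[[0,0,0,0,6.62],[0,0,0,0,6.62],[0,0,0,0,6.62],[0,0,0,0,6.62],[0,0,0,0,6.62],[0,0.009,0.029,0,0],[0,0.009,0.029,0,0],[0,0.009,0.029,0,0],[0,0.009,0.029,0,0],[0,0.009,0.029,0.02,0],[0,0,0,0.02,0],[0,0,0,0.01,0]]]'
python3 -m handwheel '[[[0,0,0,0.01,0],[0,0,0,0.005,0],[0,0,0,0.002,0],[0,0,0,0,0]]]'
```

```text
time: 14.67
eef_pos: [0.4905, -0.0009, 0.0301]
tcp_rot: [1.0, -0.002, -0.002, -0.0]
contact_force: [-0.9, 0.3, -1.0]
opening: 0.066
finger_force: 80.1
time: 15.0
eef_pos: [0.491, 0.0011, 0.0151]
tcp_rot: [1.0, 0.0, -0.0, -0.0]
contact_force: [0.1, 0.0, -0.5]
opening: 0.065
finger_force: 80.1
```

```bash
python3 -m handwheel '[[[0,0,0,0.003,0],[0,0,0,0.002,0],[0,0,0,0,0]]]'
python3 -m handwheel '[[[0.035,0,0,0,0],[0.035,0,0,0,0],[0.035,0,0,0,0],[0.035,0,0,0,0]]]'
python3 -m handwheel '[[[0.04,0,0,-0.03,0],[0.05,0,0,-0.03,0],[0.05,0,0,-0.03,0],[0.05,-0.02,-0.035,0,0],[0.05,-0.02,-0.035,0,0],[0.05,0,-0.035,0,0],[0.05,0,-0.035,0,0],[0.05,0,-0.035,0,0]]]'
python3 - <<'E'
from h import *
for n in('top','scene'):
    viewer.read_camera(n)
    for k in('cutter_mid','cutter_handle','awl_tip','awl_mid','awl_handle'): print(n,k,[(c,px2w(n,(u,v),.012)[0,:2].round(3)) for c,u,v in pin(n,k)[:3]])
    for k in('scissors_tip','scissors_mid'): print(n,k,[(c,px2w(n,(u,v),.029)[0,:2].round(3)) for c,u,v in pin(n,k)[:3]])
    for d in viewer.outline_of(n,'scissors_tip')[:2]:
        v,u=np.nonzero(d['mask'])
        W=px2w(n,np.c_[u,v],.029)[:,:2]; c=W.mean(0); e=np.linalg.svd(W-c,full_matrices=False)[2][0]
        e=e*np.sign(e[0]); p=(W-c)@e
        print('mask',c.round(3),'yaw',np.degrees(np.arctan2(e[1],e[0])).round(1),'tip',(c+e*p.min()).round(4))
g=np.radians(28); c=np.array([.504,.278])+.033*np.array([np.cos(g),np.sin(g)])
go((*c,.022),28)
E
```

```text
time: 15.25
eef_pos: [0.4919, 0.0005, 0.0108]
tcp_rot: [1.0, -0.0, 0.001, 0.0]
contact_force: [0.3, 0.4, 1.2]
opening: 0.066
finger_force: 80.2
time: 15.58
eef_pos: [0.4913, 0.0002, 0.0105]
tcp_rot: [1.0, -0.001, 0.0, 0.0]
contact_force: [-1.0, -0.3, 0.5]
opening: 0.41
finger_force: 0.0
time: 16.25
eef_pos: [0.4509, 0.1768, 0.1007]
tcp_rot: [1.0, -0.001, 0.0, -0.0]
contact_force: [0.9, 0.1, 0.2]
opening: 0.582
finger_force: 0.0
top cutter_mid [(0.87, array([0.289, 0.367])), (0.57, array([ 0.546, -0.074]))]
top cutter_handle [(0.82, array([0.333, 0.404]))]
top awl_tip [(0.67, array([0.452, 0.005]))]
top awl_mid [(0.76, array([0.562, 0.001])), (0.72, array([ 0.608, -0.002])), (0.43, array([ 0.545, -0.089]))]
top awl_handle [(0.79, array([0.61 , 0.005])), (0.52, array([0.415, 0.211]))]
top scissors_tip [(0.68, array([0.494, 0.277])), (0.27, array([0.749, 0.11 ]))]
top scissors_mid [(0.81, array([0.581, 0.326]))]
mask [0.546 0.301] yaw 28.3 tip [0.5022 0.2768]
scene cutter_mid [(0.92, array([ 0.548, -0.072])), (0.61, array([0.298, 0.366]))]
scene cutter_handle [(0.71, array([0.317, 0.408])), (0.55, array([ 0.599, -0.075]))]
scene awl_tip [(0.92, array([0.456, 0.006])), (0.5, array([0.555, 0.001]))]
scene awl_mid [(0.91, array([ 0.557, -0.   ]))]
scene awl_handle [(0.86, array([ 0.622, -0.007])), (0.69, array([ 0.601, -0.089]))]
scene scissors_tip [(0.45, array([0.5  , 0.283]))]
scene scissors_mid [(0.63, array([0.588, 0.335])), (0.42, array([0.426, 0.195]))]
mask [0.762 0.12 ] yaw -83.2 tip [0.7563 0.1649]
H -0.1 spin -28.1 shift mm [127.6 -66.   78.3] at [0.4515 0.1753 0.1003] t 17.1
```

```bash
python3 -m handwheel '[[[0.05,0,0,0,-7.08],[0.05,0,0,0,-7.08],[0.05,0,0,0,-7.08],[0.05,0,0,0,-7.08],[0.05,0.0314,-0.0164,0,0],[0.05,0.0314,-0.0164,0,0],[0.05,0.0314,-0.0164,0,0],[0.05,0.0314,-0.0164,0,0],[0.05,0,0,0.02,0],[0.05,0,0,0.01,0],[0.05,0,0,0,0]]]'
python3 - <<'E'
from h import *
go((.531,.2925,.0215),28.3)
E
```

```text
time: 18.07
eef_pos: [0.5282, 0.2918, 0.0665]
tcp_rot: [0.97, 0.244, -0.004, 0.0]
contact_force: [-1.2, -0.7, -0.4]
opening: 0.59
finger_force: 0.0
H 28.3 spin -0.0 shift mm [ 2.8  0.7 45. ] at [0.5282 0.2918 0.0665] t 18.1
```

```bash
python3 -m handwheel '[[[0.05,0.002,0.001,0.02,0],[0.05,0,0,0.02,0],[0.05,0,0,0.005,0],[0.05,0,0,0,0],[0,0,0,0,0],[0,0,0,0,0],[0,0,0,0,0],[0,0,0,0,0],[0,0,0,0,0],[0,0,0,0,0],[0,0,0,0,0]]]' 80
python3 -m handwheel '[[[0,-0.01,0,0,0],[0,-0.02,0,-0.004,0],[0,-0.02,0,-0.006,0],[0,-0.02,0,-0.006,0],[0,-0.02,0,-0.006,0],[0,-0.02,0,-0.006,0],[0,-0.02,0,-0.006,0],[0,-0.006,0,-0.02,0],[0,0,0,0,0]]]'
python3 - <<'E'
from h import *
for n in('top','scene'):
    viewer.read_camera(n)
    for k in('scissors_mid','scissors_handle'): print(n,k,[(c,px2w(n,(u,v),.085)[0,:2].round(3)) for c,u,v in pin(n,k)[:3]])
go((.493,.085,.05),0)
E
```

```text
time: 18.98
eef_pos: [0.5339, 0.2929, 0.026]
tcp_rot: [0.97, 0.244, 0.001, -0.0]
contact_force: [0.8, 0.2, 0.8]
opening: 0.169
finger_force: 78.2
time: 19.73
eef_pos: [0.4131, 0.2282, 0.0812]
tcp_rot: [0.97, 0.244, 0.001, -0.0]
contact_force: [1.1, 0.4, -0.7]
opening: 0.172
finger_force: 78.3
top scissors_mid [(0.57, array([0.46 , 0.257]))]
top scissors_handle [(0.97, array([0.522, 0.291])), (0.69, array([ 0.418, -0.252])), (0.63, array([ 0.478, -0.308]))]
scene scissors_mid [(0.73, array([0.479, 0.259])), (0.33, array([ 0.784, -0.074]))]
scene scissors_handle [(0.54, array([0.464, 0.172]))]
H 28.3 spin 28.3 shift mm [ 79.7 143.3  28.4] at [0.4133 0.2283 0.0784] t 20.0
```

```bash
python3 -m handwheel '[[[0,0,0,0,7.07],[0,0,0,0,7.07],[0,0,0,0,7.07],[0,0,0,0,7.07],[0,0.0154,0.028,0,0],[0,0.0154,0.028,0,0],[0,0.0154,0.028,0,0],[0,0.0154,0.028,0,0],[0,0.0154,0.028,0.02,0],[0,0,0,0.02,0],[0,0,0,0.01,0],[0,0,0,0,0]]]'
python3 -m handwheel '[[[0,0,0,0.01,0],[0,0,0,0.005,0],[0,0,0,0.004,0],[0,0,0,0,0]]]'
```

```text
time: 21.03
eef_pos: [0.4875, 0.0881, 0.0258]
tcp_rot: [1.0, -0.001, -0.004, -0.0]
contact_force: [-0.8, 0.3, -1.9]
opening: 0.168
finger_force: 78.4
time: 21.37
eef_pos: [0.49, 0.0889, 0.0099]
tcp_rot: [1.0, 0.001, -0.0, -0.0]
contact_force: [0.3, 0.7, -0.1]
opening: 0.17
finger_force: 78.4
```

```bash
python3 -m handwheel '[[[0,0,0,0.003,0],[0,0,0,0,0],[0.04,0,0,0,0],[0.04,0,0,0,0],[0.04,0,0,0,0],[0.04,0,0,0,0]]]'
python3 -m handwheel '[[[0.04,0,0,-0.03,0],[0.05,0,0,-0.03,0],[0.05,0,0,-0.03,0],[0.05,0,0,-0.03,0],[0.05,-0.03,0,-0.03,0],[0.05,-0.03,0,0,0],[0.05,0,0,0,0],[0.05,0,0,0,0],[0.05,0,0,0,0]]]'
python3 - <<'E'
from h import *
for n in('top','scene'):
    im=viewer.read_camera(n)
    for k,z in(('cutter',.012),('awl',.013),('scissors',.01)):
      for s in('_tip','_mid','_handle'): print(n,k+s,[(c,px2w(n,(u,v),z)[0,:2].round(3)) for c,u,v in pin(n,k+s)[:3]])
    if n=='top': cv2.imwrite('pics/pad3.png',cv2.resize(im[110:310,220:560],None,fx=2.3,fy=2.3))
print(get_state()['finger_force'])
E
```

```text
time: 21.87
eef_pos: [0.4906, 0.0882, 0.0076]
tcp_rot: [1.0, -0.0, 0.0, 0.0]
contact_force: [-0.1, 0.3, -0.1]
opening: 0.464
finger_force: 0.0
time: 22.62
eef_pos: [0.4312, 0.0882, 0.1567]
tcp_rot: [1.0, -0.0, 0.0, 0.0]
contact_force: [1.2, -0.2, -0.5]
opening: 0.583
finger_force: 0.0
top cutter_tip [(0.77, array([0.228, 0.299])), (0.61, array([ 0.777, -0.199])), (0.56, array([ 0.45 , -0.087]))]
top cutter_mid [(0.94, array([ 0.549, -0.08 ])), (0.78, array([0.289, 0.362])), (0.7, array([0.548, 0.086]))]
top cutter_handle [(0.65, array([ 0.607, -0.085])), (0.6, array([0.331, 0.402])), (0.49, array([0.456, 0.091]))]
top awl_tip [(0.6, array([ 0.45 , -0.001]))]
top awl_mid [(0.98, array([0.555, 0.001])), (0.39, array([ 0.754, -0.054])), (0.22, array([0.588, 0.278]))]
top awl_handle [(0.66, array([0.613, 0.007]))]
top scissors_tip [(0.95, array([0.459, 0.089]))]
top scissors_mid [(0.62, array([0.557, 0.092]))]
top scissors_handle [(0.83, array([0.62 , 0.091])), (0.61, array([0.69 , 0.331]))]
scene cutter_tip [(0.88, array([0.234, 0.28 ])), (0.58, array([ 0.454, -0.082]))]
scene cutter_mid [(0.78, array([0.295, 0.372])), (0.76, array([ 0.552, -0.073]))]
scene cutter_handle [(0.92, array([0.332, 0.402])), (0.59, array([ 0.594, -0.078])), (0.53, array([0.564, 0.005]))]
scene awl_tip [(0.9, array([0.455, 0.002]))]
scene awl_mid [(0.89, array([0.554, 0.002]))]
scene awl_handle [(0.77, array([ 0.614, -0.008])), (0.22, array([ 0.553, -0.003]))]
scene scissors_tip [(0.69, array([0.415, 0.216])), (0.6, array([0.457, 0.081])), (0.38, array([ 0.733, -0.305]))]
scene scissors_mid [(0.77, array([0.558, 0.098])), (0.73, array([ 0.762, -0.05 ])), (0.26, array([ 0.603, -0.085]))]
scene scissors_handle [(0.93, array([0.628, 0.084]))]
0.0
```

View pics/pad3.png

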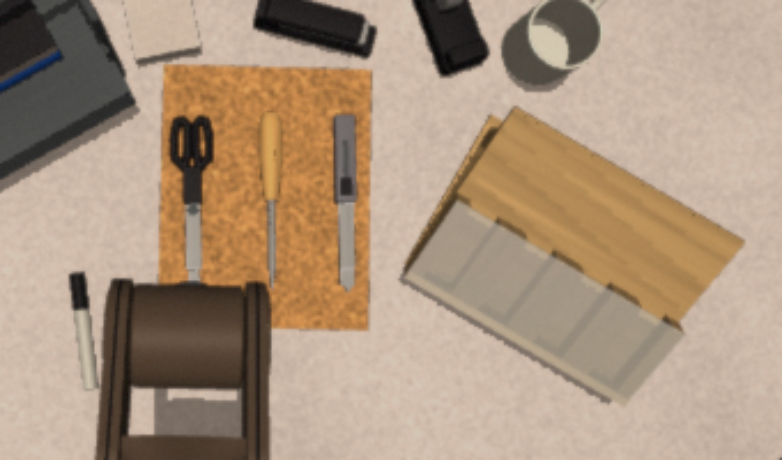

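```bash
python3 -m handwheel '[[[0.045,0.029,0.028,0,0],[0.045,0.029,0.028,0,0],[0.045,0.029,0.028,0,0],[0.045,0.029,0.028,0,0],[0.045,0.029,0.028,0,0],[0.045,0.027,0.028,0.02,0],[0.045,0,0,0.03,0],[0.045,0,0,0.03,0],[0.045,0,0,0.02,0],[0.045,0,0,0,0],[0.045,0,0,0,0],[0.045,0,0,0,0]]]'
python3 - <<'E'
from h import *
go((.602,-.081,.007),0)
E
```

```text
time: 24.62
eef_pos: [0.6027, -0.0787, 0.0593]
tcp_rot: [1.0, -0.0, 0.001, 0.0]
contact_force: [-0.2, -0.5, 0.2]
opening: 0.53
finger_force: 0.0
H -0.0 spin -0.0 shift mm [-0.7  2.3 52.3] at [ 0.6027 -0.0787  0.0593] t 24.6
```

```bash
python3 -m handwheel '[[[0.045,0,0.002,0.025,0],[0.045,0,0,0.02,0],[0.045,0,0,0.007,0],[0.045,0,0,0,0],[0.0,0,0,0,0],[0,0,0,0,0],[0,0,0,0,0],[0,0,0,0,0],[0,0,0,0,0]]]' 40
python3 -m handwheel '[[[0,0,0,-0.03,0],[0,0,0,-0.04,0],[0,0,0,-0.04,0],[0,0,0,-0.04,0],[0,0,0,0,0],[0,0,0,0,0]]]'
python3 - <<'E'
from h import *
go((.5623,-.4559,.14),150.7)
for n in('top','scene'):
    im=viewer.read_camera(n)
    for s in('_tip','_mid','_handle'): print(n,s,[(c,px2w(n,(u,v),.157)[0,:2].round(3)) for c,u,v in pin(n,'cutter'+s)[:3]])
E
```

```text
time: 25.37
eef_pos: [0.6034, -0.0809, 0.0081]
tcp_rot: [1.0, -0.0, 0.002, 0.001]
contact_force: [-0.8, 0.5, 6.1]
opening: 0.271
finger_force: 41.8
time: 25.87
eef_pos: [0.6037, -0.081, 0.16]
tcp_rot: [1.0, -0.0, 0.004, 0.001]
contact_force: [1.1, 1.0, -0.6]
opening: 0.268
finger_force: 41.0
H -0.0 spin -150.7 shift mm [-147.3 -347.2   20. ] at [ 0.6037 -0.081   0.16  ] t 25.9
top _tip [(0.83, array([0.258, 0.258])), (0.65, array([0.717, 0.111])), (0.34, array([0.615, 0.075]))]
top _mid [(0.6, array([0.313, 0.323]))]
top _handle [(0.74, array([0.358, 0.363]))]
scene _tip [(0.89, array([0.331, 0.213])), (0.61, array([ 0.446, -0.081]))]
scene _mid [(0.83, array([0.387, 0.281])), (0.72, array([ 0.556, -0.076])), (0.19, array([ 0.666, -0.044]))]
scene _handle [(0.73, array([0.42 , 0.312])), (0.62, array([ 0.596, -0.079]))]
```

```bash
python3 -m handwheel '[[[0,-0.004,0.0375,0,0],[0,-0.004,0.0375,0,0],[0,-0.004,0.0375,0,0],[0,-0.004,0.0375,0,0],[0,-0.004,0.0375,0,0],[0,-0.004,0.0375,0,0],[0,-0.004,0.0375,0,0],[0,-0.004,0.0375,0,0],[0,-0.004,0.0375,0,0],[0,-0.004,0.0375,0,0],[0,0,0,0,-6.85],[0,0,0,0,-6.85]]]'
python3 -m handwheel '[[[0,0,0,0,-6.85],[0,0,0,0,-6.85],[0,0,0,0,-6.85],[0,0,0,0,-6.85],[0,0,0,0,-6.85],[0,0,0,0,-6.85],[0,0,0,0,-6.85],[0,0,0,0,-6.85],[0,0,0,0,-6.85],[0,0,0,0,-6.85],[0,0,0,0,-6.85],[0,0,0,0,-6.85]]]'
python3 -m handwheel '[[[0,0,0,0,-6.85],[0,0,0,0,-6.85],[0,0,0,0,-6.85],[0,0,0,0,-6.85],[0,0,0,0,-6.85],[0,0,0,0,-6.85],[0,0,0,0,-6.85],[0,0,0,0,-6.85],[0,0,0,0,0],[0,0,0,0,0],[0,0,0,0,0]]]'
python3 - <<'E'
from h import *
go((.5623,-.4559,.112),150.7)
im=viewer.read_camera('scene')
cv2.imwrite('pics/piv1.png',cv2.resize(im[160:400,40:340],None,fx=2.6,fy=2.5))
E
```

```text
time: 27.27
eef_pos: [0.5602, -0.4581, 0.1544]
tcp_rot: [0.993, 0.12, -0.0, -0.001]
contact_force: [-0.6, 1.3, -1.3]
opening: 0.269
finger_force: 40.9
time: 28.27
eef_pos: [0.5613, -0.4552, 0.1546]
tcp_rot: [0.668, 0.744, 0.0, -0.001]
contact_force: [0.7, -0.4, -1.4]
opening: 0.264
finger_force: 40.9
time: 29.18
eef_pos: [0.5614, -0.4553, 0.1551]
tcp_rot: [0.254, 0.967, 0.0, -0.0]
contact_force: [0.6, -0.0, -1.2]
opening: 0.264
finger_force: 40.9
H 150.5 spin -0.2 shift mm [-1.1 -0.  43.1] at [ 0.5614 -0.4553  0.1551] t 29.2
```

View pics/piv1.png

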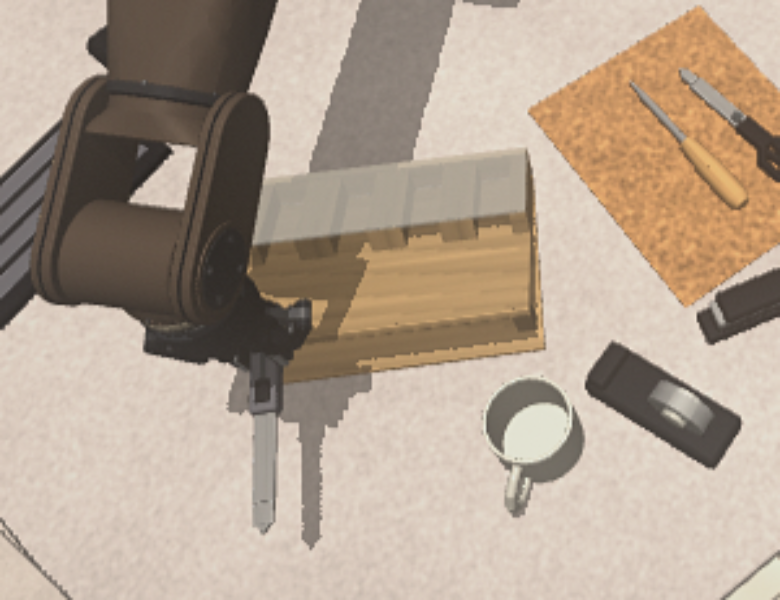

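```bash
python3 -m handwheel '[[[0,0,0,0.025,0],[0,0,0,0.015,0],[0,0,0,0.003,0],[0,0,0,0,0],[0,0,0,0,0]]]'
python3 -m handwheel '[[[0,0,0,0.004,0],[0,0,0,0.003,0],[0,0,0,0.003,0],[0,0,0,0,0],[0,0,0,0,0]]]'
python3 -m handwheel '[[[0,0,0,0.002,0],[0,0,0,0.002,0],[0,0,0,0.002,0],[0,0,0,0,0],[0,0,0,0,0]]]'
python3 - <<'E'
from h import *
go((.5623,-.4559,.0975),150.7)
for n in('top','scene'):
    im=viewer.read_camera(n)
    for s in('_tip','_mid'): print(n,s,[(c,u.__round__(),v.__round__()) for c,u,v in pin(n,'cutter'+s)[:3]])
E
```

```text
time: 29.65
eef_pos: [0.5615, -0.4555, 0.1126]
tcp_rot: [0.253, 0.967, 0.0, -0.0]
contact_force: [0.7, 0.5, -0.0]
opening: 0.269
finger_force: 41.0
time: 30.07
eef_pos: [0.5633, -0.4571, 0.1069]
tcp_rot: [0.253, 0.967, -0.002, 0.003]
contact_force: [1.3, 0.3, 6.7]
opening: 0.267
finger_force: 42.4
time: 30.48
eef_pos: [0.5648, -0.458, 0.1025]
tcp_rot: [0.253, 0.967, -0.003, 0.005]
contact_force: [3.5, -2.0, 8.6]
opening: 0.271
finger_force: 43.5
H 150.7 spin -0.0 shift mm [3.2 0.6 5. ] at [ 0.5648 -0.458   0.1025] t 30.5
top _tip [(0.89, 549, 140), (0.61, 223, 328)]
top _mid [(0.8, 195, 299), (0.74, 538, 175)]
scene _tip [(0.7, 153, 378)]
scene _mid [(0.88, 153, 333), (0.45, 284, 193)]
```

```bash
cat >> h.py <<'E'
def pitch(obj,th,axoff=.004,gl=.15):
    """pitch-down (deg) of held thing with heading th(deg); rays cut with vertical plane through grip"""
    s=get_state(); g=s['eef_pos']+[0,0,axoff]; a=np.radians(th); X=np.array([np.cos(a),np.sin(a),0]); N=np.array([-np.sin(a),np.cos(a),0])
    for n in('top','scene'):
        viewer.read_camera(n)
        for k in('_tip','_mid'):
            for c,u,v in pin(n,obj+k)[:3]:
                C=cam(n)[3]; d=px2w(n,(u,v),0)[0]-C; q=C+d*((g-C)@N/(d@N)); r=(q-g)@X; h=q[2]-g[2]
                L=np.hypot(r,h); 
                if r>0 and L<.25: print(n,k,c,'r %.3f dz %.3f len %.3f pitch %.1f'%(r,h,L,np.degrees(np.arctan2(-h,r))))
            # direct point estimate by best fit of angle with known length
E
python3 -c "
from h import *
pitch('cutter',-29.3)"
python3 -m handwheel '[[[0,0,0,0.003,0],[0,0,0,0.002,0],[0,0,0,0.002,0],[0,0,0,0,0],[0,0,0,0,0]]]'
python3 -c "
from h import *
pitch('cutter',-29.3)"
```

```text
top _tip 0.93 r 0.153 dz -0.021 len 0.154 pitch 7.9
top _mid 0.57 r 0.049 dz -0.007 len 0.049 pitch 7.7
scene _tip 0.6 r 0.150 dz -0.002 len 0.150 pitch 0.7
scene _mid 0.64 r 0.044 dz -0.031 len 0.054 pitch 35.1
time: 31.5
eef_pos: [0.5657, -0.4586, 0.0962]
tcp_rot: [0.253, 0.967, -0.003, 0.007]
contact_force: [4.8, -1.6, 9.2]
opening: 0.266
finger_force: 45.2
top _tip 0.62 r 0.136 dz -0.037 len 0.140 pitch 15.1
top _mid 0.67 r 0.042 dz -0.009 len 0.043 pitch 12.2
scene _tip 0.97 r 0.143 dz -0.022 len 0.145 pitch 8.8
scene _mid 0.87 r 0.046 dz -0.025 len 0.052 pitch 28.1
```

```bash
cat >> h.py <<'E'
def tri(obj,near,k='_tip',N=2):
    out=[]
    for i in range(N):
        A=np.zeros((3,3));b=np.zeros(3);cnt=0
        for n in('top','scene'):
            viewer.read_camera(n)
            best=None
            for c,u,v in pin(n,obj+k)[:4]:
                C=cam(n)[3]; d=px2w(n,(u,v),0)[0]-C; d/=np.linalg.norm(d); P=np.eye(3)-np.outer(d,d)
                m=np.linalg.norm(P@(np.array(near)-C))
                if m<.08 and (best is None or m<best[0]): best=(m,P,C)
            if best: A+=best[1]; b+=best[1]@best[2]; cnt+=1
        if cnt==2:
            out.append(np.linalg.solve(A,b))
    out=np.array(out); print(k,out.round(3).tolist())
    return out.mean(0) if len(out) else None
def pitch3(obj,th,N=2,axoff=.004):
    g=get_state()['eef_pos']+[0,0,axoff]; a=np.radians(th); X=np.array([np.cos(a),np.sin(a),0])
    t=tri(obj,g+.14*X-[0,0,.03],'_tip',N); m=tri(obj,g+.05*X-[0,0,.01],'_mid',N)
    for q in(t,m):
        if q is not None: d=q-g; print('r %.3f dz %.3f pitch %.1f'%(d@X,d[2],np.degrees(np.arctan2(-d[2],d@X))))
E
python3 -c "
from h import *
pitch3('cutter',-29.3,3)"
```

```text
_tip [[0.688, -0.529, 0.061], [0.688, -0.528, 0.05], [0.691, -0.523, 0.066]]
_mid [[0.602, -0.481, 0.084], [0.61, -0.479, 0.082]]
r 0.141 dz -0.041 pitch 16.4
r 0.046 dz -0.017 pitch 20.7
```

```bash
python3 -m handwheel '[[[0,0,0,0.003,0],[0,0,0,0.003,0],[0,0,0,0,0],[0,0,0,0,0]]]'
python3 -m handwheel '[[[0,0,0,-0.02,0],[0,0,0,-0.03,0],[0,0,0,-0.04,0],[0,0,0,0,0],[0,0,0,0,0]]]'
python3 -c "
from h import *
pitch3('cutter',-29.3,4)"
```

```text
time: 33.33
eef_pos: [0.566, -0.4588, 0.0902]
tcp_rot: [0.253, 0.967, -0.003, 0.007]
contact_force: [5.5, -2.5, 7.5]
opening: 0.269
finger_force: 46.9
time: 33.75
eef_pos: [0.5633, -0.4573, 0.179]
tcp_rot: [0.253, 0.967, -0.002, 0.004]
contact_force: [0.5, -0.4, -1.0]
opening: 0.27
finger_force: 45.7
_tip [[0.68, -0.511, 0.118], [0.679, -0.516, 0.119], [0.673, -0.518, 0.117]]
_mid [[0.601, -0.475, 0.151], [0.598, -0.471, 0.162], [0.601, -0.472, 0.158]]
r 0.128 dz -0.065 pitch 26.9
r 0.040 dz -0.026 pitch 33.0
```

```bash
python3 -m handwheel '[[[0,0,0,0,6.923],[0,0,0,0,6.923],[0,0,0,0,6.923],[0,0,0,0,6.923],[0,0,0,0,6.923],[0,0,0,0,6.923],[0,0,0,0,6.923],[0,0,0,0,6.923],[0,0,0,0,6.923],[0,0,0,0,6.923],[0,0,0,0,6.923],[0,0,0,0,6.923]]]'
python3 -m handwheel '[[[0,0,0,0,6.923],[0,0,0,0,6.923],[0,0,0,0,6.923],[0,0,0,0,6.923],[0,0,0,0,6.923],[0,0,0,0,6.923],[0,0,0,0,6.923],[0,0,0,0,6.923],[0,0,0,0,6.923],[0,0,0,0,6.923],[0,0,0,0,6.923],[0,0,0,0,6.923]]]'
python3 -m handwheel '[[[0,0,0,0,6.923],[0,0,0,0,6.923],[0,0,0,0,0],[0,0,0,0,0],[0,0,0,0,0]]]'
cat >> h.py <<'E'
YAW=-29.3; STOP=np.array([.413,-.2805,.018])
a_=np.radians(YAW); RX=np.array([np.cos(a_),np.sin(a_),0]); RY=np.array([-np.sin(a_),np.cos(a_),0])
def rest2w(s,n,y):
    c,q=np.cos(np.radians(25)),np.sin(np.radians(25))
    return STOP+RX*(s*c-n*q)+RY*y+np.array([0,0,s*q+n*c])
def w2rest(P):
    d=np.array(P)-STOP; c,q=np.cos(np.radians(25)),np.sin(np.radians(25)); x=d@RX
    return (np.array([x*c+d[2]*q,-x*q+d[2]*c,d@RY])*1000).round(1)
E
python3 -c "
from h import *
pitch3('cutter',150.7,3)
go(rest2w(.25,.015,-.105)-[0,0,.004],-29.3)"
```

```text
time: 36.35
eef_pos: [0.5615, -0.4554, 0.1737]
tcp_rot: [0.833, 0.554, 0.0, -0.0]
contact_force: [-0.2, -0.3, -0.7]
opening: 0.268
finger_force: 45.7
time: 37.35
eef_pos: [0.5615, -0.4554, 0.1737]
tcp_rot: [0.99, -0.138, 0.0, -0.0]
contact_force: [0.3, -0.3, -1.1]
opening: 0.265
finger_force: 45.7
time: 37.77
eef_pos: [0.5615, -0.4555, 0.1737]
tcp_rot: [0.968, -0.252, 0.0, 0.0]
contact_force: [0.2, 1.0, -1.1]
opening: 0.271
finger_force: 45.7
_tip [[0.445, -0.395, 0.103], [0.446, -0.385, 0.122]]
_mid [[0.525, -0.431, 0.153], [0.526, -0.433, 0.153], [0.524, -0.433, 0.148]]
r 0.133 dz -0.065 pitch 26.0
r 0.043 dz -0.026 pitch 31.4
H -29.3 spin -0.0 shift mm [ 5.1 25.1 40.5] at [ 0.5615 -0.4554  0.1737] t 39.0
```

```bash
python3 -m handwheel '[[[0,0.005,0.012,0,0],[0,0,0.013,0.01,0],[0,0,0,0.02,0],[0,0,0,0.01,0],[0,0,0,0,0],[0,0,0,0,0],[0,0,0,0,0]]]'
python3 -c "
from h import *
g=get_state()['eef_pos']; 
t=tri('cutter',rest2w(.1,.01,-.105),'_tip',3); print('tip s n y',w2rest(t)); print('grip',w2rest(g+[0,0,.004]),get_state()['contact_force'])"
```

```text
time: 39.55
eef_pos: [0.5537, -0.4801, 0.1341]
tcp_rot: [0.967, -0.253, 0.0, 0.0]
contact_force: [0.6, -0.3, -0.8]
opening: 0.27
finger_force: 45.6
_tip [[0.441, -0.415, 0.079], [0.438, -0.411, 0.084], [0.442, -0.404, 0.107]]
tip s n y [109.5  28.4 -99.6]
grip [ 250.5   15.7 -105.2] [ 0.36872795 -0.59454676 -0.4964069 ]
```

```bash
python3 -c "
from h import *
im=viewer.read_camera('top')[130:300,380:560]; im2=viewer.read_camera('scene')[190:360,100:280]
cv2.imwrite('pics/ins1.png',cv2.resize(np.hstack([im,im2]),None,fx=2.2,fy=2.2,interpolation=cv2.INTER_CUBIC))"
```

```text
(no output)
```

View pics/ins1.png

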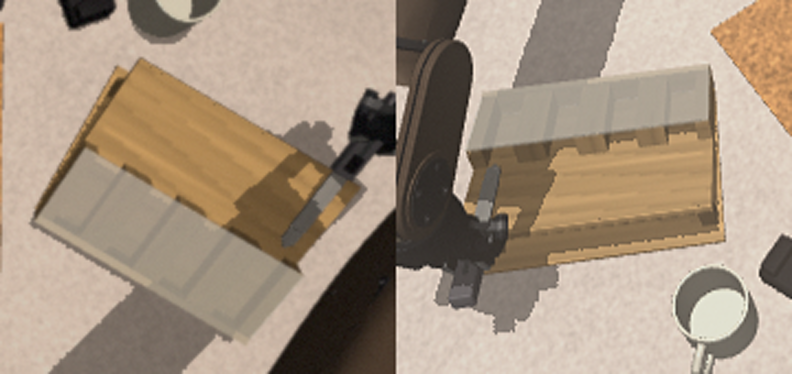

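```bash
python3 -c "
from h import *
for y in(-.140,-.123,-.105,-.087,-.053):
  P=[rest2w(.095,0,y),rest2w(.095,.028,y)]
  print(y,((w2px('top',P)-[380,130])*2.2).round().tolist(),((w2px('scene',P)-[100,190])*2.2+[396,0]).round().tolist())
P=[rest2w(.205,0,-.14),rest2w(.205,0,.14)]
print(((w2px('top',P)-[380,130])*2.2).round().tolist(),((w2px('scene',P)-[100,190])*2.2+[396,0]).round().tolist())
P=[rest2w(.104,.013,-.105)]
print(((w2px('top',P)-[380,130])*2.2).round().tolist(),((w2px('scene',P)-[100,190])*2.2+[396,0]).round().tolist())
"
```

```text
-0.14 [[299.0, 262.0], [306.0, 273.0]] [[467.0, 172.0], [460.0, 155.0]]
-0.123 [[286.0, 255.0], [292.0, 265.0]] [[482.0, 170.0], [475.0, 153.0]]
-0.105 [[272.0, 247.0], [278.0, 258.0]] [[498.0, 168.0], [490.0, 150.0]]
-0.087 [[258.0, 240.0], [264.0, 250.0]] [[513.0, 165.0], [506.0, 148.0]]
-0.053 [[232.0, 225.0], [237.0, 235.0]] [[543.0, 161.0], [536.0, 143.0]]
[[362.0, 185.0], [138.0, 60.0]] [[449.0, 244.0], [708.0, 203.0]]
[[280.0, 246.0]] [[493.0, 165.0]]
```

```bash
python3 -m handwheel '[[[0,0,-0.006,0,0],[0,0,0,0,0],[0,-0.0091,0,0.0042,0],[0,-0.0091,0,0.0042,0],[0,-0.0091,0,0.0042,0],[0,0,0,0,0],[0,0,0,0,0]]]'
python3 -c "
from h import *
im=viewer.read_camera('top')[190:290,430:550]; im2=viewer.read_camera('scene')[210:310,100:220]
cv2.imwrite('pics/ins2.png',cv2.resize(np.hstack([im,im2]),None,fx=3.3,fy=3.3,interpolation=cv2.INTER_CUBIC))"
```

```text
time: 40.83
eef_pos: [0.5327, -0.4608, 0.1209]
tcp_rot: [0.967, -0.253, -0.0, -0.0]
contact_force: [0.7, -0.2, -0.2]
opening: 0.27
finger_force: 45.6
```

View pics/ins2.png

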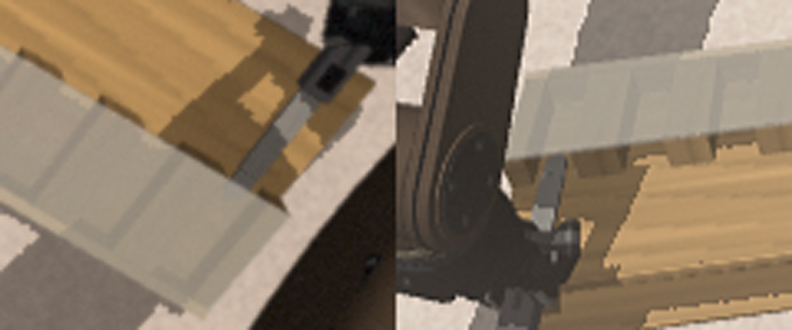

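```bash
python3 -m handwheel '[[[0,-0.0091,0,0.0042,0],[0,-0.0091,0,0.0042,0],[0,-0.0091,0,0.0042,0],[0,-0.0091,0,0.0042,0],[0,-0.0091,0,0.0042,0],[0,0,0,0,0],[0,0,0,0,0]]]'
python3 -c "
from h import *
print(w2rest(get_state()['eef_pos']+[0,0,.004]))"
```

```text
time: 41.52
eef_pos: [0.4934, -0.4391, 0.1004]
tcp_rot: [0.967, -0.253, 0.0, 0.0]
contact_force: [-0.3, -0.3, -0.9]
opening: 0.269
finger_force: 45.6
[170.4  15.9 -98.9]
```

```bash
python3 -m handwheel '[[[0,-0.0045,0,0.0022,0],[0,-0.0045,0,0.0022,0],[0,0,0,0,0],[0,0,0,0,0]]]'
python3 -m handwheel '[[[0,-0.0045,0,0.0022,0],[0,0,0,0,0],[0,0,0,0,0]]]'
python3 -c "
from h import *
print(w2rest(get_state()['eef_pos']+[0,0,.004]))"
```

```text
time: 41.85
eef_pos: [0.4851, -0.4343, 0.0955]
tcp_rot: [0.967, -0.253, -0.0, -0.0]
contact_force: [0.4, -0.6, -0.4]
opening: 0.266
finger_force: 45.6
time: 42.1
eef_pos: [0.4811, -0.432, 0.0933]
tcp_rot: [0.967, -0.253, -0.0, -0.0]
contact_force: [-0.1, 0.5, -0.0]
opening: 0.269
finger_force: 45.6
[154.5  15.5 -98.8]
```

```bash
python3 -m handwheel '[[[0,-0.0027,0,0.0013,0],[0,0,0,0,0],[0,-0.0027,0,0.0013,0],[0,0,0,0,0],[0,0,0,0,0]]]'
python3 -m handwheel '[[[0,-0.0027,0,0.0013,0],[0,0,0,0,0],[0,0,0,0,0]]]'
python3 -c "
from h import *
print(w2rest(get_state()['eef_pos']+[0,0,.004]))"
```

```text
time: 42.52
eef_pos: [0.4764, -0.4294, 0.0908]
tcp_rot: [0.967, -0.253, -0.0, -0.0]
contact_force: [-0.2, -0.2, -1.2]
opening: 0.267
finger_force: 45.6
time: 42.77
eef_pos: [0.4741, -0.4281, 0.0895]
tcp_rot: [0.967, -0.253, -0.0, -0.0]
contact_force: [-0.7, -0.8, -1.6]
opening: 0.27
finger_force: 45.7
[145.7  15.4 -98.8]
```

```bash
python3 -m handwheel '[[[0,-0.0027,0,0.0013,0],[0,0,0,0,0],[0,0,0,0,0]]]'
python3 -m handwheel '[[[0,-0.0027,0,0.0013,0],[0,0,0,0,0],[0,0,0,0,0]]]'
python3 -c "
from h import *
print(w2rest(get_state()['eef_pos']+[0,0,.004]))
for i in range(2):
  for n in('top','scene'):
    viewer.read_camera(n); print(n,[(c,round(u,1),round(v,1),w2rest(px2w(n,(u,v),.03)[0])) for c,u,v in pin(n,'cutter_tip')[:3]],[(c,round(u,1),round(v,1),w2rest(px2w(n,(u,v),.07)[0])) for c,u,v in pin(n,'cutter_mid')[:3]])"
```

```text
time: 43.02
eef_pos: [0.4718, -0.4268, 0.0883]
tcp_rot: [0.967, -0.253, -0.0, -0.0]
contact_force: [-0.2, 0.6, -0.4]
opening: 0.269
finger_force: 45.7
time: 43.27
eef_pos: [0.471, -0.4268, 0.0886]
tcp_rot: [0.967, -0.253, 0.002, 0.001]
contact_force: [4.5, -2.1, 3.0]
opening: 0.271
finger_force: 46.0
[142.3  16.  -99.2]
top [(0.96, 222.2, 328.1, array([-396.7,  198.2,  405.8])), (0.61, 207.7, 144.0, array([-48.3,  35.8, 669.7]))] [(0.68, 194.6, 302.1, array([-349.1,  220.2,  492.2]))]
scene [(0.87, 313.0, 97.5, array([-381.2,  191. ,  410.9]))] [(0.72, 344.6, 226.0, array([ 79.3,  20.4, 418.1])), (0.62, 149.8, 261.4, array([ 94. ,  13.6, -92.1])), (0.58, 344.0, 97.1, array([-319.2,  206.2,  501.9]))]
top [(0.87, 224.5, 327.2, array([-392.5,  196.3,  401.9]))] [(0.93, 196.3, 299.5, array([-342.5,  217.1,  491.9])), (0.79, 503.7, 246.3, array([  90. ,   15.4, -104.1]))]
scene [(0.8, 314.4, 98.4, array([-377. ,  189.1,  414.5]))] [(0.75, 151.1, 262.7, array([ 97.7,  11.8, -88.8])), (0.64, 343.8, 98.9, array([-312.6,  203.2,  499.8])), (0.28, 305.7, 221.1, array([ 50.8,  33.7, 318.4]))]
```

```bash
python3 -m handwheel '[[[0,0,0,0.003,0],[0,0,0,0.002,0],[0,0,0,0,0],[0,0,0,0,0]]]'
python3 -m handwheel '[[[0,0,0,0.002,0],[0,0,0,0,0],[0,0,0,0,0]]]'
```

```text
time: 44.2
eef_pos: [0.4722, -0.4279, 0.0852]
tcp_rot: [0.967, -0.253, 0.004, 0.002]
contact_force: [8.0, -2.2, 6.4]
opening: 0.269
finger_force: 46.4
time: 44.45
eef_pos: [0.4727, -0.4283, 0.0837]
tcp_rot: [0.967, -0.253, 0.005, 0.002]
contact_force: [6.8, -3.2, 6.2]
opening: 0.271
finger_force: 46.4
```

```bash
python3 -m handwheel '[[[0.045,0,0,0,0],[0.045,0,0,0,0],[0.045,0,0,0,0],[0.045,0,0,-0.01,0],[0.045,0,0,-0.03,0],[0.045,0,0,-0.03,0],[0.045,0.02,0,-0.03,0],[0.045,0.02,-0.03,-0.03,0],[0.045,0.02,-0.04,0,0],[0.045,0.02,-0.04,0,0],[0.045,0.02,-0.04,0,0],[0.045,0.02,-0.03,0,0]]]'
python3 -c "
from h import *
s=get_state();print(s['eef_pos'],s['finger_force'])
for n in('top','scene'):
    im=viewer.read_camera(n)
    if n=='scene': cv2.imwrite('pics/in3.png',cv2.resize(np.hstack([top[130:300,380:560],im[190:360,100:280]]),None,fx=2.2,fy=2.2,interpolation=cv2.INTER_CUBIC))
    top=im
    print(n,[(c,round(u,1),round(v,1),w2rest(px2w(n,(u,v),.03)[0])) for c,u,v in pin(n,'cutter_tip')[:3]],[(c,round(u,1),round(v,1),w2rest(px2w(n,(u,v),.07)[0])) for c,u,v in pin(n,'cutter_mid')[:3]],[(c,w2rest(px2w(n,(u,v),.09)[0])) for c,u,v in pin(n,'cutter_handle')[:3]])
    for k in('awl_tip','awl_mid','awl_handle'): print(k,[(c,px2w(n,(u,v),.013)[0,:2].round(3)) for c,u,v in pin(n,k)[:3]])
"
```

```text
time: 45.45
eef_pos: [0.6522, -0.3321, 0.207]
tcp_rot: [0.968, -0.253, -0.001, -0.0]
contact_force: [-0.5, -0.5, 0.4]
opening: 0.525
finger_force: 0.0
[ 0.65218795 -0.33205398  0.20700485] 0.0
top [(0.75, 222.7, 326.2, array([-392.5,  196.3,  407.1]))] [(0.88, 198.2, 302.2, array([-345.5,  218.5,  484.6])), (0.19, 206.9, 142.8, array([-31.7,  72.2, 660.7]))] [(0.57, array([-314.7,  226.2,  538. ]))]
awl_tip [(0.87, array([0.458, 0.006])), (0.73, array([0.478, 0.056])), (0.66, array([0.413, 0.214]))]
awl_mid [(0.77, array([ 0.554, -0.001]))]
awl_handle [(0.81, array([ 0.611, -0.006])), (0.72, array([ 0.73 , -0.309]))]
scene [(0.6, 310.9, 100.5, array([-370.9,  186.2,  402.1]))] [(0.85, 344.4, 98.3, array([-314.7,  204.1,  502.1])), (0.52, 148.2, 261.0, array([ 92.4,  14.3, -96.1]))] [(0.57, array([ 145.1,   11.8, -100.5])), (0.29, array([102.9,  31.5, 332.7]))]
awl_tip [(0.87, array([0.455, 0.002])), (0.19, array([0.656, 0.07 ]))]
awl_mid [(0.2, array([0.697, 0.347]))]
awl_handle [(0.76, array([ 0.616, -0.012])), (0.49, array([0.573, 0.069]))]
```

View pics/in3.png

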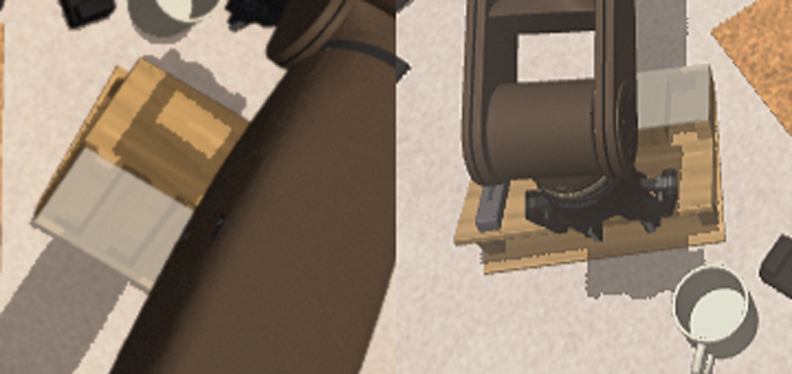

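```bash
cat >> h.py <<'E'
def flat(obj,z,near):
    for n in('top','scene'):
        viewer.read_camera(n)
        for d in viewer.outline_of(n,obj+'_mid')[:3]:
            v,u=np.nonzero(d['mask'])
            if len(u)<20: continue
            W=px2w(n,np.c_[u,v],z)[:,:2]; c=W.mean(0)
            if np.linalg.norm(c-near)>.1: continue
            e=np.linalg.svd(W-c,full_matrices=False)[2][0]; e*=np.sign(e[0]); p=(W-c)@e
            print(obj,n,round(d['confidence'],2),'tip',(c+e*p.min()).round(4),'heel',(c+e*p.max()).round(4),'yaw',np.degrees(np.arctan2(e[1],e[0])).round(1),'len',np.ptp(p).round(3))
E
python3 -c "
from h import *
flat('awl',.013,[.555,0]); flat('scissors',.01,[.555,.09]); go((.604,0,.06),0)"
```

```text
awl top 0.83 tip [ 0.4683 -0.0012] heel [ 0.6537 -0.0015] yaw -0.1 len 0.185
awl scene 0.63 tip [0.4942 0.0016] heel [0.6546 0.003 ] yaw 0.5 len 0.16
awl scene 0.41 tip [0.4093 0.0114] heel [ 0.7217 -0.0193] yaw -5.6 len 0.314
scissors top 0.73 tip [0.4762 0.0534] heel [0.6718 0.0725] yaw 5.6 len 0.197
scissors scene 0.75 tip [0.4821 0.0563] heel [0.6733 0.0769] yaw 6.1 len 0.192
H -29.3 spin -29.3 shift mm [ -47.2 -334.3  146.7] at [ 0.6512 -0.3343  0.2067] t 46.5
```

```bash
python3 -m handwheel '[[[0.042,0,0,0,-5.86],[0.042,0,0,0,-5.86],[0.042,0,0,0,-5.86],[0.042,0,0,0,-5.86],[0.042,0,0,0,-5.86],[0.042,-0.0052,-0.0371,0,0],[0.042,-0.0052,-0.0371,0,0],[0.042,-0.0052,-0.0371,0,0],[0.042,-0.0052,-0.0371,0,0],[0.042,-0.0052,-0.0371,0,0],[0.042,-0.0052,-0.0371,0,0],[0.042,-0.0052,-0.0371,0,0]]]'
python3 -m handwheel '[[[0.042,-0.0052,-0.0371,0,0],[0.042,-0.0052,-0.0371,0,0],[0.042,0,0,0.04,0],[0.042,0,0,0.04,0],[0.042,0,0,0.04,0],[0.042,0,0,0.02,0],[0.042,0,0,0,0],[0.042,0,0,0,0],[0.042,0,0,0,0]]]'
python3 -c "
from h import *
go((.604,0,.008),0);flat('scissors',.01,[.575,.065])"
```

```text
time: 47.55
eef_pos: [0.6143, -0.0729, 0.2069]
tcp_rot: [1.0, -0.0, 0.0, 0.0]
contact_force: [0.4, 0.3, -0.2]
opening: 0.491
finger_force: 0.0
time: 48.3
eef_pos: [0.6061, -0.0008, 0.0688]
tcp_rot: [1.0, -0.0, 0.002, 0.0]
contact_force: [-0.8, 0.2, 0.0]
opening: 0.493
finger_force: 0.0
H -0.0 spin -0.0 shift mm [-2.1 -0.8 60.8] at [ 0.6061 -0.0008  0.0688] t 48.3
scissors top 0.71 tip [0.4996 0.0599] heel [0.6732 0.0772] yaw 5.7 len 0.174
scissors scene 0.8 tip [0.5794 0.0696] heel [0.6734 0.0727] yaw 1.9 len 0.094
scissors scene 0.52 tip [0.4677 0.0035] heel [0.656  0.0042] yaw 0.2 len 0.188
```

```bash
python3 -m handwheel '[[[0.042,-0.002,-0.001,0.03,0],[0.042,0,0,0.02,0],[0.042,0,0,0.01,0],[0.042,0,0,0,0],[0.0,0,0,0,0],[0,0,0,0,0],[0,0,0,0,0],[0,0,0,0,0],[0,0,0,0,0]]]' 40
python3 -m handwheel '[[[0,0,0,-0.03,0],[0,0,0,-0.04,0],[0,0,0,-0.04,0],[0,0,0,-0.04,0],[0,0,0,0,0],[0,0,0,0,0]]]'
python3 - <<'E'
from h import *
go((.5623,-.4559,.155),0)
pitch3('awl',180,2)
E
```

```text
time: 49.25
eef_pos: [0.6035, 0.0004, 0.0081]
tcp_rot: [1.0, -0.0, 0.001, 0.0]
contact_force: [0.6, 0.1, 2.3]
opening: 0.29
finger_force: 43.1
time: 49.75
eef_pos: [0.6047, 0.0002, 0.1611]
tcp_rot: [1.0, -0.0, 0.004, 0.001]
contact_force: [0.1, 1.1, -1.4]
opening: 0.294
finger_force: 42.8
H -0.0 spin -0.0 shift mm [-42.4 456.1   6.1] at [6.047e-01 2.000e-04 1.611e-01] t 49.8
_tip []
_mid []
```

```bash
python3 -m handwheel '[[[0,-0.002,0.035,0,0],[0,-0.002,0.035,0,0],[0,-0.002,0.035,0,0],[0,-0.002,0.035,0,0],[0,-0.002,0.035,0,0],[0,-0.002,0.035,0,0],[0,-0.002,0.035,0,0],[0,-0.002,0.035,0,0],[0,-0.002,0.035,0,0],[0,-0.002,0.035,0,0],[0,-0.002,0.035,0,0],[0,-0.002,0.035,0,0]]]'
python3 -m handwheel '[[[0,0,0,0,-6.85],[0,0,0,0,-6.85],[0,0,0,0,-6.85],[0,0,0,0,-6.85],[0,0,0,0,-6.85],[0,0,0,0,-6.85],[0,0,0,0,-6.85],[0,0,0,0,-6.85],[0,0,0,0,-6.85],[0,0,0,0,-6.85],[0,0,0,0,-6.85],[0,0,0,0,-6.85]]]'
python3 -m handwheel '[[[0,0,0,0,-6.85],[0,0,0,0,-6.85],[0,0,0,0,-6.85],[0,0,0,0,-6.85],[0,0,0,0,-6.85],[0,0,0,0,-6.85],[0,0,0,0,-6.85],[0,0,0,0,-6.85],[0,0,0,0,-6.85],[0,0,0,0,-6.85],[0,0,0,0,0],[0,0,0,0,0]]]'
python3 - <<'E'
from h import *
go((.581,-.4205,.112),150.7)
pitch3('awl',-29.3,2)
E
```

```text
time: 51.55
eef_pos: [0.578, -0.4212, 0.1567]
tcp_rot: [1.0, -0.0, 0.0, -0.0]
contact_force: [0.2, -0.2, -0.9]
opening: 0.296
finger_force: 42.8
time: 52.55
eef_pos: [0.5783, -0.4194, 0.1566]
tcp_rot: [0.752, 0.659, -0.0, -0.0]
contact_force: [0.3, -0.6, -0.4]
opening: 0.296
finger_force: 42.8
time: 53.55
eef_pos: [0.5783, -0.4195, 0.1566]
tcp_rot: [0.255, 0.967, 0.0, -0.0]
contact_force: [-0.6, 0.3, -0.9]
opening: 0.293
finger_force: 42.8
H 150.5 spin -0.2 shift mm [-2.9  0.4 44.6] at [ 0.5783 -0.4195  0.1566] t 53.5
_tip [[0.71, -0.492, 0.16]]
_mid [[0.623, -0.443, 0.167], [0.627, -0.448, 0.154]]
r 0.150 dz -0.000 pitch 0.1
r 0.054 dz 0.000 pitch -0.1
```

```bash
python3 -m handwheel '[[[0,-0.002,0,0.025,0],[0,0,0,0.019,0],[0,0,0,0,0],[0,0,0,0.004,0],[0,0,0,0.003,0],[0,0,0,0.003,0],[0,0,0,0.003,0],[0,0,0,0,0],[0,0,0,0,0]]]'
python3 -m handwheel '[[[0,0,0,0.003,0],[0,0,0,0.003,0],[0,0,0,0.003,0],[0,0,0,0.003,0],[0,0,0,0,0],[0,0,0,0,0]]]'
python3 - <<'E'
from h import *
pitch3('awl',-29.3,3)
E
```

```text
time: 55.1
eef_pos: [0.582, -0.4217, 0.105]
tcp_rot: [0.253, 0.967, -0.001, 0.003]
contact_force: [0.1, 1.5, 9.1]
opening: 0.291
finger_force: 44.9
time: 55.6
eef_pos: [0.5846, -0.4233, 0.0952]
tcp_rot: [0.253, 0.967, -0.003, 0.007]
contact_force: [4.1, -1.3, 10.3]
opening: 0.293
finger_force: 48.0
_tip [[0.705, -0.491, 0.049], [0.701, -0.497, 0.05], [0.703, -0.488, 0.053]]
_mid [[0.623, -0.446, 0.097], [0.622, -0.444, 0.085], [0.622, -0.445, 0.096]]
r 0.137 dz -0.048 pitch 19.5
r 0.044 dz -0.007 pitch 8.8
```

```bash
python3 -m handwheel '[[[0,0,0,0.003,0],[0,0,0,0.0025,0],[0,0,0,0,0],[0,0,0,0,0]]]'
python3 -m handwheel '[[[0,0,0,-0.02,0],[0,0,0,-0.03,0],[0,0,0,-0.04,0],[0,0,0,0,0],[0,0,0,0,0]]]'
python3 -c "
from h import *
pitch3('awl',-29.3,3)"
```

```text
time: 57.13
eef_pos: [0.5851, -0.4236, 0.0902]
tcp_rot: [0.253, 0.967, -0.003, 0.007]
contact_force: [5.6, -1.0, 10.2]
opening: 0.292
finger_force: 49.8
time: 57.55
eef_pos: [0.5821, -0.4223, 0.1784]
tcp_rot: [0.253, 0.967, -0.003, 0.004]
contact_force: [0.4, -0.6, -1.0]
opening: 0.295
finger_force: 48.3
_tip [[0.693, -0.483, 0.122], [0.691, -0.48, 0.115], [0.691, -0.484, 0.108]]
_mid [[0.618, -0.44, 0.161], [0.613, -0.442, 0.157], [0.615, -0.442, 0.16]]
r 0.125 dz -0.068 pitch 28.4
r 0.038 dz -0.023 pitch 31.1
```

```bash
python3 -m handwheel '[[[0,0,0,0,6.923],[0,0,0,0,6.923],[0,0,0,0,6.923],[0,0,0,0,6.923],[0,0,0,0,6.923],[0,0,0,0,6.923],[0,0,0,0,6.923],[0,0,0,0,6.923],[0,0,0,0,6.923],[0,0,0,0,6.923],[0,0,0,0,6.923],[0,0,0,0,6.923]]]'
python3 -m handwheel '[[[0,0,0,0,6.923],[0,0,0,0,6.923],[0,0,0,0,6.923],[0,0,0,0,6.923],[0,0,0,0,6.923],[0,0,0,0,6.923],[0,0,0,0,6.923],[0,0,0,0,6.923],[0,0,0,0,6.923],[0,0,0,0,6.923],[0,0,0,0,6.923],[0,0,0,0,6.923]]]'
python3 -m handwheel '[[[0,0,0,0,6.923],[0,0,0,0,6.923],[0,0,0,0,0],[0,0,0,0,0],[0,0,0,0,0]]]'
python3 -c "
from h import *
pitch3('awl',150.7,2)
go(rest2w(.25,.016,-.030)-[0,0,.005],-29.3)"
```

```text
time: 59.75
eef_pos: [0.58, -0.4204, 0.1722]
tcp_rot: [0.833, 0.554, 0.0, 0.0]
contact_force: [-0.1, -0.1, -0.6]
opening: 0.293
finger_force: 48.3
time: 60.75
eef_pos: [0.58, -0.4204, 0.1722]
tcp_rot: [0.99, -0.138, -0.0, -0.0]
contact_force: [-0.2, 1.0, -0.1]
opening: 0.292
finger_force: 48.3
time: 61.17
eef_pos: [0.58, -0.4205, 0.1722]
tcp_rot: [0.968, -0.252, 0.0, 0.0]
contact_force: [-0.7, 0.6, 0.3]
opening: 0.29
finger_force: 48.3
_tip [[0.471, -0.354, 0.119], [0.464, -0.357, 0.112]]
_mid [[0.551, -0.405, 0.162], [0.548, -0.404, 0.161]]
r 0.129 dz -0.061 pitch 25.2
r 0.034 dz -0.015 pitch 23.6
H -29.3 spin -0.0 shift mm [  5.6 -10.3  39. ] at [ 0.5801 -0.4204  0.1722] t 62.0
```

```bash
python3 -m handwheel '[[[0,0.0056,-0.0103,0,0],[0,0,0,0.02,0],[0,0,0,0.019,0],[0,0,0,0,0],[0,0,0,0,0],[0,0,0,0,0]]]'
python3 -c "
from h import *
t=tri('awl',rest2w(.1,.01,-.03),'_tip',3); print('tip s n y',w2rest(t)); print('grip',w2rest(get_state()['eef_pos']+[0,0,.005]))
im=viewer.read_camera('top')[190:290,400:520]; im2=viewer.read_camera('scene')[210:310,130:250]
cv2.imwrite('pics/ins4.png',cv2.resize(np.hstack([im,im2]),None,fx=3.3,fy=3.3,interpolation=cv2.INTER_CUBIC))"
```

```text
time: 62.47
eef_pos: [0.5906, -0.4143, 0.134]
tcp_rot: [0.967, -0.253, 0.001, 0.0]
contact_force: [-0.3, 0.7, -0.7]
opening: 0.293
finger_force: 48.2
_tip [[0.481, -0.35, 0.077], [0.48, -0.353, 0.078], [0.484, -0.343, 0.092]]
tip s n y [111.9  19.1 -25.7]
grip [249.9  16.1 -30. ]
```

View pics/ins4.png

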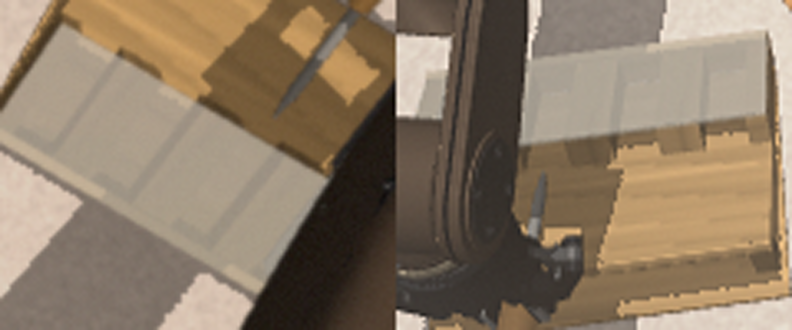

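```bash
python3 -m handwheel '[[[0,-0.0091,0,0.0042,0],[0,-0.0091,0,0.0042,0],[0,-0.0091,0,0.0042,0],[0,-0.0091,0,0.0042,0],[0,0,0,0,0],[0,0,0,0,0]]]'
python3 -m handwheel '[[[0,-0.0091,0,0.0042,0],[0,-0.0091,0,0.0042,0],[0,-0.0091,0,0.0042,0],[0,-0.0091,0,0.0042,0],[0,-0.0091,0,0.0042,0],[0,0,0,0,0],[0,0,0,0,0]]]'
python3 -c "
from h import *
print(w2rest(get_state()['eef_pos']+[0,0,.005]))"
```

```text
time: 63.67
eef_pos: [0.558, -0.3962, 0.1161]
tcp_rot: [0.967, -0.253, -0.0, -0.0]
contact_force: [-0.3, -0.4, -1.1]
opening: 0.292
finger_force: 48.2
time: 64.25
eef_pos: [0.519, -0.3745, 0.0957]
tcp_rot: [0.967, -0.253, 0.0, 0.0]
contact_force: [0.2, -0.7, -0.7]
opening: 0.292
finger_force: 48.2
[160.4  16.5 -30.1]
```

```bash
python3 -m handwheel '[[[0,-0.0091,0,0.0042,0],[0,0,0,0,0],[0,-0.0027,0,0.0013,0],[0,0,0,0,0],[0,0,0,0,0]]]'
python3 -m handwheel '[[[0,-0.0027,0,0.0013,0],[0,0,0,0,0],[0,0,0,0,0]]]'
python3 -m handwheel '[[[0,-0.0027,0,0.0013,0],[0,0,0,0,0],[0,0,0,0,0]]]'
python3 -c "
from h import *
print(w2rest(get_state()['eef_pos']+[0,0,.005]))"
```

```text
time: 64.67
eef_pos: [0.5087, -0.3687, 0.0902]
tcp_rot: [0.967, -0.253, 0.0, 0.0]
contact_force: [-0.7, -0.1, -0.9]
opening: 0.289
finger_force: 48.2
time: 64.92
eef_pos: [0.5059, -0.367, 0.0885]
tcp_rot: [0.967, -0.253, -0.0, -0.0]
contact_force: [-0.1, 0.0, -0.3]
opening: 0.294
finger_force: 48.3
time: 65.17
eef_pos: [0.5034, -0.3656, 0.0872]
tcp_rot: [0.967, -0.253, -0.0, -0.0]
contact_force: [-0.7, -0.6, -0.7]
opening: 0.293
finger_force: 48.3
[140.6  16.3 -30. ]
```

```bash
python3 -m handwheel '[[[0,-0.0027,0,0.0013,0],[0,0,0,0,0],[0,0,0,0,0]]]'
python3 -m handwheel '[[[0,-0.0027,0,0.0013,0],[0,0,0,0,0],[0,0,0,0,0]]]'
python3 -c "
from h import *
print(w2rest(get_state()['eef_pos']+[0,0,.005]))
g=get_state()['eef_pos']
for n in('top','scene'):
    viewer.read_camera(n)
    print(n,[(c,w2rest(px2w(n,(u,v),.075)[0])) for c,u,v in pin(n,'awl_mid')[:3]],[(c,w2rest(px2w(n,(u,v),.03)[0])) for c,u,v in pin(n,'awl_tip')[:3]])
"
```

```text
time: 65.42
eef_pos: [0.5028, -0.3655, 0.0876]
tcp_rot: [0.967, -0.253, 0.003, 0.001]
contact_force: [5.1, -1.4, 1.7]
opening: 0.29
finger_force: 48.6
time: 65.67
eef_pos: [0.5024, -0.3655, 0.0881]
tcp_rot: [0.967, -0.254, 0.005, 0.002]
contact_force: [7.6, -3.1, 4.7]
opening: 0.292
finger_force: 49.0
[140.1  17.5 -30.4]
top [(0.68, array([103.4,  14.7, -30.5]))] []
scene [(0.65, array([101.7,  15.5, -22.2]))] []
```

```bash
python3 -m handwheel '[[[0,0,0,0.003,0],[0,0,0,0.002,0],[0,0,0,0,0],[0,0,0,0.002,0],[0,0,0,0,0],[0,0,0,0,0]]]'
python3 -m handwheel '[[[0.045,0,0,0,0],[0.045,0,0,0,0],[0.045,0,0,0,0],[0.045,0,0,-0.01,0],[0.045,0,0,-0.03,0],[0.045,0,0,-0.03,0],[0.045,0.02,0,-0.03,0],[0.045,0.02,-0.03,-0.03,0],[0.045,0.02,-0.04,0,0],[0.045,0.02,-0.04,0,0],[0.045,0,-0.04,0,0],[0.045,0,-0.04,0,0]]]'
python3 -m handwheel '[[[0.045,0,-0.04,0,0],[0.045,0,-0.04,0,0],[0.045,0,-0.04,0,0],[0.045,0,0,0,0],[0.045,0,0,0,0]]]'
python3 -c "
from h import *
for o,h in(('cutter',.009),('awl',.010)):
  for n in('top','scene'):
    viewer.read_camera(n)
    for k,s in(('_tip',0),('_mid',.1),('_handle',.155)):
      z=.018+s*.4226+h*.906
      print(o,n,k,[(c,w2rest(px2w(n,(u,v),z)[0])) for c,u,v in pin(n,o+k)[:4] if u>370 or n=='scene' and u<260])
flat('scissors',.01,[.575,.065]); go((.6,.07,.06),0)
"
```

```text
time: 66.47
eef_pos: [0.5041, -0.367, 0.0831]
tcp_rot: [0.967, -0.254, 0.008, 0.003]
contact_force: [9.8, -4.8, 8.0]
opening: 0.288
finger_force: 49.1
time: 67.47
eef_pos: [0.6535, -0.2406, 0.2041]
tcp_rot: [0.967, -0.253, -0.001, -0.0]
contact_force: [-0.1, 0.3, 0.3]
opening: 0.524
finger_force: 0.0
time: 67.88
eef_pos: [0.7117, -0.1347, 0.2037]
tcp_rot: [0.968, -0.251, -0.001, 0.0]
contact_force: [0.2, 0.2, -1.3]
opening: 0.528
finger_force: 0.0
cutter top _tip []
cutter top _mid [(0.81, array([ 96.2,  10.8, -94.3])), (0.5, array([103.8,   7.2,  25.2]))]
cutter top _handle [(0.91, array([150.5,  11.1, -92.5]))]
cutter scene _tip []
cutter scene _mid [(0.78, array([ 94.6,  11.5, -87.9])), (0.49, array([ -2.7,  56.9, 662.8]))]
cutter scene _handle [(0.59, array([ 152.5,   10.2, -109.7])), (0.31, array([157.4,   7.9, -39.9]))]
awl top _tip []
awl top _mid [(0.89, array([103.4,   8.4, -37.8]))]
awl top _handle [(0.74, array([159.3,   8. , -33.5]))]
awl scene _tip [(0.63, array([ 100.3,  -36.8, -119.4]))]
awl scene _mid [(0.68, array([103.7,   8.3, -26.4]))]
awl scene _handle [(0.64, array([157. ,   9.1, -34.3])), (0.64, array([ 150.5,   12.1, -102.4]))]
scissors top 0.8 tip [0.4785 0.0535] heel [0.6736 0.0722] yaw 5.5 len 0.196
scissors scene 0.98 tip [0.5603 0.068 ] heel [0.6753 0.0739] yaw 2.9 len 0.115
H -29.3 spin -29.3 shift mm [-111.7 -207.1  144.3] at [ 0.7117 -0.1371  0.2043] t 68.9
```

```bash
python3 -m handwheel '[[[0.045,0,0,0,-6.96],[0.045,0,0,0,-6.96],[0.045,0,0,0,-6.96],[0.045,0,0,0,-6.96],[0.045,0,0,0,-6.96],[0.045,-0.0161,-0.0355,0,0],[0.045,-0.0161,-0.0355,0,0],[0.045,-0.0161,-0.0355,0,0],[0.045,-0.0161,-0.0355,0,0],[0.045,-0.0161,-0.0355,0,0],[0.045,-0.0161,-0.0355,0,0],[0.045,0,0,0.03,0]]]'
python3 -m handwheel '[[[0.045,0,0,0.04,0],[0.045,0,0,0.04,0],[0.045,0,0,0.02,0],[0.045,0,0,0,0],[0.045,0,0,0,0],[0.045,0,0,0,0]]]'
python3 -c "
from h import *
go((.595,.0655,.007),5.5);flat('scissors',.01,[.575,.065])"
```

```text
time: 69.88
eef_pos: [0.5963, 0.071, 0.1812]
tcp_rot: [0.999, 0.05, 0.006, -0.001]
contact_force: [1.6, 0.3, 0.4]
opening: 0.53
finger_force: 0.0
time: 70.38
eef_pos: [0.5969, 0.0655, 0.0765]
tcp_rot: [0.999, 0.048, 0.002, 0.0]
contact_force: [1.1, -0.5, 0.1]
opening: 0.529
finger_force: 0.0
H 5.5 spin -0.0 shift mm [-1.8 -0.2 69.5] at [0.5969 0.0655 0.0765] t 70.4
scissors scene 0.82 tip [0.4801 0.0559] heel [0.6733 0.0763] yaw 6.0 len 0.194
```

```bash
python3 -m handwheel '[[[0.045,-0.0015,0,0.03,0],[0.045,0,0,0.03,0],[0.045,0,0,0.009,0],[0.045,0,0,0,0],[0.0,0,0,0,0],[0,0,0,0,0],[0,0,0,0,0],[0,0,0,0,0],[0,0,0,0,0]]]' 40
python3 -m handwheel '[[[0,0,0,-0.03,0],[0,0,0,-0.04,0],[0,0,0,-0.04,0],[0,0,0,-0.04,0],[0,0,0,0,0],[0,0,0,0,0]]]'
python3 - <<'E'
from h import *
go((.6261,-.3828,.155),5.5)
pitch3('scissors',185.5,2,.003)
E
```

```text
time: 71.33
eef_pos: [0.5954, 0.0654, 0.0074]
tcp_rot: [0.999, 0.048, 0.002, 0.0]
contact_force: [-0.1, 1.4, 3.4]
opening: 0.242
finger_force: 41.5
time: 71.83
eef_pos: [0.5958, 0.0654, 0.1595]
tcp_rot: [0.999, 0.048, 0.004, 0.0]
contact_force: [-0.7, 0.4, -2.4]
opening: 0.239
finger_force: 41.0
H 5.5 spin -0.0 shift mm [-12.8 449.1   4.5] at [0.5958 0.0654 0.1595] t 71.8
_tip []
_mid []
```

```bash
python3 -m handwheel '[[[0,-0.001,0.0374,0,0],[0,-0.001,0.0374,0,0],[0,-0.001,0.0374,0,0],[0,-0.001,0.0374,0,0],[0,-0.001,0.0374,0,0],[0,-0.001,0.0374,0,0],[0,-0.001,0.0374,0,0],[0,-0.001,0.0374,0,0],[0,-0.001,0.0374,0,0],[0,-0.001,0.0374,0,0],[0,-0.001,0.0374,0,0],[0,-0.001,0.0374,0,0]]]'
python3 -m handwheel '[[[0,0,0,0,-6.914],[0,0,0,0,-6.914],[0,0,0,0,-6.914],[0,0,0,0,-6.914],[0,0,0,0,-6.914],[0,0,0,0,-6.914],[0,0,0,0,-6.914],[0,0,0,0,-6.914],[0,0,0,0,-6.914],[0,0,0,0,-6.914],[0,0,0,0,-6.914],[0,0,0,0,-6.914]]]'
python3 -m handwheel '[[[0,0,0,0,-6.914],[0,0,0,0,-6.914],[0,0,0,0,-6.914],[0,0,0,0,-6.914],[0,0,0,0,-6.914],[0,0,0,0,-6.914],[0,0,0,0,-6.914],[0,0,0,0,-6.914],[0,0,0,0,-6.914],[0,0,0,0,0],[0,0,0,0,0],[0,0,0,0,0]]]'
python3 - <<'E'
from h import *
go((.6261,-.3828,.111),150.7)
pitch3('scissors',-29.3,2,.003)
viewer.read_camera('top'); print([(c,px2w('top',(u,v),.0)[0].round(3)) for c,u,v in pin('top','mug')])
E
```

```text
time: 73.63
eef_pos: [0.6245, -0.3843, 0.1553]
tcp_rot: [0.999, 0.048, 0.0, 0.0]
contact_force: [1.2, -0.4, -0.3]
opening: 0.242
finger_force: 41.0
time: 74.63
eef_pos: [0.6247, -0.3825, 0.1553]
tcp_rot: [0.714, 0.7, -0.0, 0.0]
contact_force: [0.3, -0.6, -1.2]
opening: 0.239
finger_force: 41.0
time: 75.63
eef_pos: [0.6247, -0.3824, 0.1553]
tcp_rot: [0.254, 0.967, 0.0, 0.0]
contact_force: [0.6, -0.4, -0.4]
opening: 0.242
finger_force: 41.0
H 150.5 spin -0.2 shift mm [-1.4  0.4 44.3] at [ 0.6247 -0.3824  0.1553] t 75.6
_tip [[0.73, -0.445, 0.152], [0.732, -0.438, 0.164]]
_mid [[0.644, -0.385, 0.166]]
r 0.122 dz -0.001 pitch 0.3
r 0.018 dz 0.008 pitch -23.9
[(0.85, array([ 0.726, -0.314,  0.   ]))]
```

```bash
python3 -m handwheel '[[[0,0,0,0.025,0],[0,0,0,0.019,0],[0,0,0,0,0],[0,0,0,0.004,0],[0,0,0,0.003,0],[0,0,0,0.003,0],[0,0,0,0.003,0],[0,0,0,0,0],[0,0,0,0,0]]]'
python3 -m handwheel '[[[0,0,0,0.003,0],[0,0,0,0.003,0],[0,0,0,0.003,0],[0,0,0,0.003,0],[0,0,0,0.003,0],[0,0,0,0,0],[0,0,0,0,0]]]'
python3 - <<'E'
from h import *
pitch3('scissors',-29.3,3,.003)
E
```

```text
time: 77.28
eef_pos: [0.6263, -0.3835, 0.1022]
tcp_rot: [0.253, 0.967, -0.001, 0.002]
contact_force: [-0.3, 0.5, 5.3]
opening: 0.24
finger_force: 42.1
time: 77.87
eef_pos: [0.6273, -0.3842, 0.0876]
tcp_rot: [0.253, 0.967, -0.002, 0.004]
contact_force: [3.2, -0.4, 4.0]
opening: 0.243
finger_force: 42.9
_tip [[0.72, -0.44, 0.043], [0.72, -0.439, 0.037], [0.72, -0.437, 0.047]]
_mid [[0.642, -0.384, 0.079], [0.637, -0.389, 0.087], [0.639, -0.385, 0.084]]
r 0.107 dz -0.048 pitch 24.1
r 0.011 dz -0.007 pitch 33.0
```

```bash
python3 -m handwheel '[[[0,0,0,0.002,0],[0,0,0,0,0],[0,0,0,-0.02,0],[0,0,0,-0.03,0],[0,0,0,-0.04,0],[0,0,0,0,0],[0,0,0,0,6.923],[0,0,0,0,6.923]]]'
python3 -m handwheel '[[[0,0,0,0,6.923],[0,0,0,0,6.923],[0,0,0,0,6.923],[0,0,0,0,6.923],[0,0,0,0,6.923],[0,0,0,0,6.923],[0,0,0,0,6.923],[0,0,0,0,6.923],[0,0,0,0,6.923],[0,0,0,0,6.923],[0,0,0,0,6.923],[0,0,0,0,6.923]]]'
python3 -m handwheel '[[[0,0,0,0,6.923],[0,0,0,0,6.923],[0,0,0,0,6.923],[0,0,0,0,6.923],[0,0,0,0,6.923],[0,0,0,0,6.923],[0,0,0,0,6.923],[0,0,0,0,6.923],[0,0,0,0,6.923],[0,0,0,0,6.923],[0,0,0,0,6.923],[0,0,0,0,6.923]]]'
python3 -m handwheel '[[[0,0,0,0,0],[0,0,0,0,0]]]'
python3 -c "
from h import *
pitch3('scissors',150.7,3,.003)
go(rest2w(.22,.013,.040)-[0,0,.003],-29.3)"
```

```text
time: 79.73
eef_pos: [0.6249, -0.3826, 0.1725]
tcp_rot: [0.37, 0.929, -0.0, 0.001]
contact_force: [-0.9, 0.4, -2.0]
opening: 0.242
finger_force: 42.2
time: 80.73
eef_pos: [0.6243, -0.3822, 0.1705]
tcp_rot: [0.893, 0.449, -0.0, -0.001]
contact_force: [0.2, 0.1, -1.5]
opening: 0.243
finger_force: 42.2
time: 81.73
eef_pos: [0.6242, -0.3821, 0.1705]
tcp_rot: [0.967, -0.256, -0.001, -0.0]
contact_force: [0.5, 0.4, -1.5]
opening: 0.24
finger_force: 42.2
time: 81.9
eef_pos: [0.6244, -0.3822, 0.1707]
tcp_rot: [0.968, -0.252, -0.001, -0.0]
contact_force: [0.3, 0.8, -0.9]
opening: 0.242
finger_force: 42.2
_tip [[0.534, -0.335, 0.126], [0.535, -0.328, 0.132], [0.535, -0.334, 0.131]]
_mid [[0.614, -0.37, 0.174], [0.614, -0.369, 0.166], [0.612, -0.376, 0.17]]
r 0.103 dz -0.044 pitch 23.2
r 0.014 dz -0.004 pitch 14.3
H -29.3 spin -0.0 shift mm [-40.6 -25.3  51.6] at [ 0.6247 -0.3824  0.1713] t 83.1
```

```bash
python3 -m handwheel '[[[0,-0.0135,-0.0085,0,0],[0,-0.0135,-0.0085,0,0],[0,-0.0135,-0.0085,0,0],[0,0,0,0.02,0],[0,0,0,0.02,0],[0,0,0,0.0115,0],[0,0,0,0,0],[0,0,0,0,0],[0,0,0,0,0]]]'
python3 -c "
from h import *
t=tri('scissors',rest2w(.1,.01,.04),'_tip',3); print('tip s n y',w2rest(t)); print('grip',w2rest(get_state()['eef_pos']+[0,0,.003]))
im=viewer.read_camera('top')[170:270,390:510]; im2=viewer.read_camera('scene')[210:310,140:260]
cv2.imwrite('pics/ins5.png',cv2.resize(np.hstack([im,im2]),None,fx=3.3,fy=3.3,interpolation=cv2.INTER_CUBIC))"
```

```text
time: 83.85
eef_pos: [0.6025, -0.3409, 0.1209]
tcp_rot: [0.967, -0.253, 0.001, 0.0]
contact_force: [-0.1, -1.2, -0.4]
opening: 0.244
finger_force: 42.2Traceback (most recent call last):
  File "<string>", line 3, in <module>
    t=tri('scissors',rest2w(.1,.01,.04),'_tip',3); print('tip s n y',w2rest(t)); print('grip',w2rest(get_state()['eef_pos']+[0,0,.003]))
  File "h.py", line 43, in tri
    viewer.read_camera(n)
    ~~~~~~~~~~~~~~~~~~^^^
ValueError: 200 camera calls are used up
```

```bash
python3 -m handwheel '[[[0,-0.0091,0,0.0042,0],[0,-0.0091,0,0.0042,0],[0,-0.0091,0,0.0042,0],[0,0,0,0,0],[0,0,0,0,0]]]'
python3 -c "
from h import *
print(w2rest(get_state()['eef_pos']+[0,0,.003]))"
```

```text
time: 84.47
eef_pos: [0.5781, -0.327, 0.1076]
tcp_rot: [0.967, -0.253, 0.0, 0.0]
contact_force: [-0.2, -0.0, -0.3]
opening: 0.239
finger_force: 42.2
[190.3  13.5  40.2]
```

```bash
python3 -m handwheel '[[[0,-0.0091,0,0.0042,0],[0,-0.0091,0,0.0042,0],[0,-0.0091,0,0.0042,0],[0,0,0,0,0],[0,0,0,0,0]]]'
python3 -c "
from h import *
print(w2rest(get_state()['eef_pos']+[0,0,.003]))"
```

```text
time: 84.88
eef_pos: [0.5548, -0.314, 0.0952]
tcp_rot: [0.967, -0.253, 0.001, 0.0]
contact_force: [-0.4, 0.2, -1.0]
opening: 0.246
finger_force: 42.2
[160.8  13.5  40.2]
```

```bash
python3 -m handwheel '[[[0,-0.0091,0,0.0042,0],[0,-0.0091,0,0.0042,0],[0,-0.0091,0,0.0042,0],[0,-0.0045,0,0.0021,0],[0,0,0,0,0],[0,0,0,0,0]]]'
python3 -m handwheel '[[[0,-0.0036,0,0.0017,0],[0,0,0,0,0],[0,0,0,0,0]]]'
python3 -m handwheel '[[[0,-0.0036,0,0.0017,0],[0,0,0,0,0],[0,0,0,0,0]]]'
python3 -c "
from h import *
print(w2rest(get_state()['eef_pos']+[0,0,.003]))"
```

```text
time: 85.38
eef_pos: [0.5264, -0.298, 0.0799]
tcp_rot: [0.967, -0.253, 0.0, -0.0]
contact_force: [-0.4, -0.2, 0.1]
opening: 0.241
finger_force: 42.2
time: 85.63
eef_pos: [0.5235, -0.2964, 0.0783]
tcp_rot: [0.967, -0.253, 0.0, 0.0]
contact_force: [-0.4, 0.3, -1.1]
opening: 0.246
finger_force: 42.2
time: 85.88
eef_pos: [0.52, -0.2943, 0.0763]
tcp_rot: [0.967, -0.253, -0.0, -0.0]
contact_force: [0.2, -0.4, -1.3]
opening: 0.248
finger_force: 42.2
[116.7  13.3  40.3]
```

```bash
python3 -m handwheel '[[[0,-0.0027,0,0.0013,0],[0,0,0,0,0],[0,0,0,0,0]]]'
python3 -m handwheel '[[[0,-0.0027,0,0.0013,0],[0,0,0,0,0],[0,0,0,0,0]]]'
python3 -c "
from h import *
print(w2rest(get_state()['eef_pos']+[0,0,.003]))"
```

```text
time: 86.13
eef_pos: [0.5188, -0.2939, 0.0761]
tcp_rot: [0.967, -0.253, 0.001, 0.001]
contact_force: [2.0, 0.0, 0.7]
opening: 0.241
finger_force: 42.4
time: 86.38
eef_pos: [0.5184, -0.2939, 0.0764]
tcp_rot: [0.967, -0.253, 0.004, 0.002]
contact_force: [5.6, -2.2, 3.2]
opening: 0.246
finger_force: 42.6
[115.2  14.1  39.9]
```

```bash
python3 -m handwheel '[[[0,0,0,0.003,0],[0,0,0,0.002,0],[0,0,0,0,0],[0,0,0,0.001,0],[0,0,0,0,0],[0,0,0,0,0]]]'
python3 -m handwheel '[[[0.036,0,0,0,0],[0.036,0,0,0,0],[0.036,0,0,0,0],[0.036,0,0,0,0]]]'
python3 -m handwheel '[[[0.036,0,0,-0.01,0],[0.036,0,0,-0.03,0],[0.036,0,0,-0.03,0],[0.036,0,0,-0.03,0],[0.036,0,0,-0.02,0],[0.036,0,0,0,0],[0.036,0,0,0,0]]]'
python3 -c "
from h import *
print(w2rest(get_state()['eef_pos']))"
```

```text
time: 86.88
eef_pos: [0.5197, -0.2949, 0.0726]
tcp_rot: [0.967, -0.253, 0.006, 0.002]
contact_force: [4.9, -2.4, 8.2]
opening: 0.241
finger_force: 43.2
time: 87.22
eef_pos: [0.5144, -0.291, 0.0668]
tcp_rot: [0.967, -0.253, -0.001, -0.001]
contact_force: [0.1, -0.5, -0.2]
opening: 0.422
finger_force: 0.0
time: 87.8
eef_pos: [0.516, -0.2923, 0.1898]
tcp_rot: [0.967, -0.253, 0.001, 0.001]
contact_force: [-0.9, -0.6, -0.6]
opening: 0.42
finger_force: 0.0
[159.2 115.3  40.2]
```

```bash
python3 -c "
from h import *
P=STOP+RX*.210; P[2]=.19
for y in(.04,-.03,-.1): go(P+RY*y,-29.3)"
```

```text
H -29.3 spin -0.0 shift mm [114.4   0.2  -0.2] at [ 0.516  -0.2923  0.1898] t 87.8
H -29.3 spin -0.0 shift mm [114.4  70.2  -0.2] at [ 0.516  -0.2923  0.1898] t 87.8
H -29.3 spin -0.0 shift mm [114.4 140.2  -0.2] at [ 0.516  -0.2923  0.1898] t 87.8
```

```bash
python3 -m handwheel '[[[0,0.038,0.023,0,0],[0,0.038,0.023,0,0],[0,0.038,0.024,0,0],[0,0,0,0.03,0],[0,0,0,0.03,0],[0,0,0,0.018,0],[0,0,0,0,0],[0,0,0,0,0],[0,0,0,0,0]]]' 20
python3 -m handwheel '[[[0,-0.006,0,0,0],[0,-0.006,0,0,0],[0,-0.004,0,0,0],[0,0,0,0,0],[0,0,0,0,0]]]'
python3 -c "
from h import *
d=get_state()['eef_pos']-STOP;print(d@RX,d@RY,d[2]+.018)"
```

```text
time: 88.55
eef_pos: [0.5765, -0.4011, 0.1103]
tcp_rot: [0.967, -0.253, 0.0, 0.0]
contact_force: [0.2, -0.1, 0.3]
opening: 0.002
finger_force: 0.0
time: 88.97
eef_pos: [0.5623, -0.3932, 0.1108]
tcp_rot: [0.967, -0.253, 0.001, 0.0]
contact_force: [-0.0, -0.3, -0.2]
opening: 0.002
finger_force: 0.0
0.18537040923342732 -0.025170527006665017 0.11083053959661478
```

```bash
python3 -m handwheel '[[[0,-0.002,0,0,0],[0,0,0,0,0],[0,-0.002,0,0,0],[0,0,0,0,0],[0,0,0,0,0]]]'
python3 -m handwheel '[[[0,-0.002,0,0,0],[0,0,0,0,0],[0,-0.002,0,0,0],[0,0,0,0,0],[0,0,0,0,0]]]'
python3 -c "
from h import *
d=get_state()['eef_pos']-STOP;print(d@RX,d@RY,d[2]+.018)"
```

```text
time: 89.38
eef_pos: [0.5608, -0.3927, 0.1118]
tcp_rot: [0.967, -0.253, 0.003, 0.001]
contact_force: [3.9, -2.4, 2.2]
opening: 0.002
finger_force: 2.9
time: 89.8
eef_pos: [0.5595, -0.3923, 0.114]
tcp_rot: [0.967, -0.253, 0.007, 0.003]
contact_force: [7.5, -4.6, 4.1]
opening: -0.001
finger_force: 5.1
0.18253224753532937 -0.025825342500645432 0.11399509069702225
```

```bash
python3 -m handwheel '[[[0,0.01,0,0,0],[0,0.014,0,-0.02,0],[0,0,0,-0.02,0],[0,0,-0.035,0,0],[0,0,-0.03,0,0],[0,0,0,0.02,0],[0,0,0,0.02,0],[0,0,0,0,0],[0,0,0,0,0],[0,0,0,0,0]]]'
python3 -c "
from h import *
d=get_state()['eef_pos']-STOP;print(d@RX,d@RY,d[2]+.018)"
```

```text
time: 90.63
eef_pos: [0.608, -0.3446, 0.1103]
tcp_rot: [0.967, -0.253, -0.0, -0.0]
contact_force: [0.5, 0.1, 0.8]
opening: 0.001
finger_force: 0.0
0.20146618642479333 0.03950447152793146 0.11031108176313172
```

```bash
python3 -m handwheel '[[[0,-0.006,0,0.001,0],[0,-0.005,0,0,0],[0,-0.003,0,0,0],[0,0,0,0,0],[0,0,0,0,0]]]'
python3 -m handwheel '[[[0,-0.002,0,0,0],[0,0,0,0,0],[0,-0.002,0,0,0],[0,0,0,0,0],[0,0,0,0,0]]]'
python3 -m handwheel '[[[0,-0.002,0,0,0],[0,0,0,0,0],[0,0,0,0,0]]]'
python3 -c "
from h import *
d=get_state()['eef_pos']-STOP;print(d@RX,d@RY,d[2]+.018)"
```

```text
time: 91.05
eef_pos: [0.5959, -0.3376, 0.1096]
tcp_rot: [0.967, -0.253, 0.0, 0.0]
contact_force: [0.1, 0.5, 1.0]
opening: 0.005
finger_force: 0.0
time: 91.47
eef_pos: [0.5946, -0.337, 0.1109]
tcp_rot: [0.967, -0.253, 0.003, 0.001]
contact_force: [5.0, -2.1, 0.9]
opening: 0.003
finger_force: 2.7
time: 91.72
eef_pos: [0.5939, -0.3368, 0.1119]
tcp_rot: [0.967, -0.253, 0.005, 0.002]
contact_force: [6.3, -3.4, 2.6]
opening: 0.001
finger_force: 3.8
0.18530040005262546 0.03942717775072979 0.1119351914137059
```

```bash
python3 -m handwheel '[[[0,0.01,0,0,0],[0,0.02,0,-0.02,0],[0,0,0,-0.03,0],[0,0,0,-0.04,0],[0,0,0,-0.03,0],[0,0,0,0,0],[0,0,0,0,0],[0,0,0,0,0]]]'
python3 -c "
from h import *
print(sign_off())"
```

```text
time: 92.38
eef_pos: [0.6163, -0.3487, 0.2279]
tcp_rot: [0.967, -0.253, -0.001, -0.0]
contact_force: [-0.9, 0.5, -1.3]
opening: 0.002
finger_force: 0.0
the job is handed in; nothing more can be done
None
```

I handed the job in at 92 s: only the cutter, awl and scissors were present, all three first lay together on the pad, and each is now blade first in its own lane of the rest. A push on the heels of the awl and scissors met firm resistance, so I take both as home. I did not push the cutter and judged it home from the camera before its 200 calls ran out; the scissors went in by force alone. Sign-off returned no verdict.

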